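# Clear and key in a dough machine programme with the T-pusher

### The job

Clear the stale crust off the dough machine's keypad into the grey scrap tub, then stand the T-handled pusher upright on its foot on the cork mat and let go of it. Take it again by its cross bar and press the deep-set keys fully down with it, one at a time, letting each spring back: blue, then yellow, then green, firmly but without ramming them and never pressing the red stop key. Finally stand the pusher on the cork mat again, leaving the jar, the mug and the bottle where they are.

Things in the scene. Friction and masses are not known exactly. Their poses are not given: they have to be found in the camera images.
- keypad: Fixed stainless-steel keypad block of the dough machine, 150 x 150 mm, 80 mm high, with four round vertical wells, 36 mm in diameter, in a square pattern 64 mm apart (centres 32 mm off the middle in the block's x and y). Origin: centre of its underside; z up, x and y parallel to its sides.
- blue_well: The well of the blue key, marked by a blue ring (53 mm across, flush) round its mouth; which of the four wells is blue varies. Origin: on the well's axis at the height of the bench; the mouth is 80 mm above it, the top of the blue key at the well's bottom 24 mm above it (56 mm below the mouth). z up.
- blue_key (a joint): Travel of the blue spring key (31 mm disc) in m: 0 up, 0.010 fully down; it starts to move at 2 N, is fully down at 7 N and springs back.
- yellow_well: The well of the yellow key, marked by a yellow ring (53 mm across, flush) round its mouth; which of the four wells is yellow varies. Origin: on the well's axis at the height of the bench; the mouth is 80 mm above it, the top of the yellow key at the well's bottom 24 mm above it (56 mm below the mouth). z up.
- yellow_key (a joint): Travel of the yellow spring key (31 mm disc) in m: 0 up, 0.010 fully down; it starts to move at 2 N, is fully down at 7 N and springs back.
- green_well: The well of the green key, marked by a green ring (53 mm across, flush) round its mouth; which of the four wells is green varies. Origin: on the well's axis at the height of the bench; the mouth is 80 mm above it, the top of the green key at the well's bottom 24 mm above it (56 mm below the mouth). z up.
- green_key (a joint): Travel of the green spring key (31 mm disc) in m: 0 up, 0.010 fully down; it starts to move at 2 N, is fully down at 7 N and springs back.
- red_well: The well of the red key, marked by a red ring (53 mm across, flush) round its mouth; which of the four wells is red varies. Origin: on the well's axis at the height of the bench; the mouth is 80 mm above it, the top of the red key at the well's bottom 24 mm above it (56 mm below the mouth). z up.
- red_key (a joint): Travel of the red spring key (31 mm disc) in m: 0 up, 0.010 fully down; it starts to move at 2 N, is fully down at 7 N and springs back.
- pusher: Loose T-handled pusher, 0.3 kg, 154 mm long: round steel foot 26 mm dia., 70 mm long; shaft 18 mm dia., 60 mm long; dark wooden cross bar 100 x 24 (along shaft) x 26 mm thick. Origin: centre of the foot's end face; x along the axis from foot to bar, y along the bar, z across its thickness. It starts lying on the rest, z up, axis 43 mm above the bench.
- pusher_bar (a point): Centre of the pusher's cross bar, on its axis, 142 mm from the foot's end face.
- rest: Fixed white rest under the lying pusher: a 180 x 90 x 6 mm plate with two 30 mm high supports, one 22 mm wide under the first 19 mm of the foot, one 80 mm wide under the cross bar. Origin: centre of its underside; x runs parallel to the lying pusher, from foot to bar. The rest's middle lies 77 mm along the pusher.
- crust: Loose chunk of stale crust, brown, hard, 66 x 42 x 34 mm, 0.05 kg, lying on top of the keypad over the wells. Origin: centre of its underside; x along its 66 mm, z up.
- tub: Fixed grey open scrap tub, 140 x 140 mm outside, 90 mm high, 4 mm walls. Origin: centre of its underside; z up.
- cork_mat: Fixed round cork mat on the bench, 110 mm in diameter, 4 mm thick. Origin: centre of its underside.
- jar: Amber jar with a white cap, 72 mm in diameter, 110 mm high, standing beyond the keypad on the left: leave alone. Origin: centre of its underside.
- cup: White measuring mug, 84 mm in diameter, 100 mm high, standing right of the keypad: leave alone. Origin: centre of its underside.
- syrup: Orange bottle, 60 mm in diameter, 170 mm high, standing beyond the keypad on the right: leave alone. Origin: centre of its underside.

How it is judged:
By the outcome, as a careful person would: the job done as asked, in the order asked, and still so for the second after the job is handed in, with the robot touching nothing.
It also fails if it takes over 72 s, if anything falls off the work surface, if the arm or the gripper's body presses on something with over 40 N, if the wrist force passes 120 N, or if a joint passes its speed limit or range.

### The arm

A 6-joint arm with a two-finger parallel gripper is mounted at the origin on the work surface. World frame = base frame: x ahead of the robot, y to its left, z up, the work surface at z = 0. Lengths are in mm, angles in rad, forces in N, time in s.
With the tool pointing down it reaches from about 350 to 1000 mm from the base axis. Payload 7.1 kg.
Tool frame: the origin (TCP) lies between the finger pads; the fingertips stand 25 mm ahead of it and the grasp point (between the pads) lies 6 mm ahead of it (manip.tcp_to_tips is the distance from the TCP to the fingertips, in mm); z points along the fingers, y is the line along which they close (so a half turn about z gives the same grasp; the last joint's range is limited). The gripper opens to 85 mm and grips with 20 to 120 N. Pads are 22 mm wide; open, the fingers measure 114 mm over their backs; the gripper's body (76 mm by 85 mm) begins 54 mm behind the grasp point. The pads swing forward as they close: fully open they stand 13 mm farther back than shut.
Start: joints at [1.082, 0.423, 1.63, -0, 1.089, -0.019], TCP at [282.91, 557.285, 256.319] pointing down, gripper open.
Joint ranges: [-3, 3], [-0.9, 2.11], [0.09, 2.58], [-1.31, 4.45], [0.11, 2.69], [-2.54, 2.54]. Speed limits (rad/s): [2.39, 2.39, 3.01, 3.14, 3.14, 3.14].

### API

Orientations are given as a 3x3 rotation matrix whose columns are the frame's x, y, z axes.
In Python, from bench import manip, viewer gives the robot as it stands.
- The arm moves only by the tool drive_tool, never from a script. Its argument "commands" is a list of rows, each an object with "linear": the shift along the tool's x, y, z normalised to -1 to 1, where 1 is 0.5 m, a list of three; "dr": the turn, a rotation vector about the tool's x, y, z normalised to -1 to 1, where 1 is 180 degrees, a list of three. In form: [{"linear": [x, y, z], "dr": [rx, ry, rz]}, ...]. A call has 1 to 8 rows; each row shifts and turns the commanded pose from where the row before left it, along the tool's axes as they then stand; what a row does not reach is not made up. A row lasts 1/12 s, in which the tool goes at most 41.7 mm and 7.16 degrees, less where a joint would pass 70% of its speed; a pose out of reach is approached as far as the arm can. A call with a number of a shift or a turn outside -1 to 1 is refused whole. A call with a gripper value outside its range is refused whole. "jaw" is the closure, from 0 (fully open) to 1 (shut), set as the call begins (left out, the last holds). The fingers move at their own pace and stop on an object; "newtons" is the grip in N (left out, the last holds). Time passes only in rows, so rows that do not move let the fingers close. It gives the time, the measured TCP pose, the force, the opening and the grip force at its end, in the units of the state.
- manip.state(): the state, without advancing time (a new reading comes with each control period).
- viewer.grab_frame(name): name is "side" or "top"; returns the picture (400x640x3 uint8, red, green, blue); there is no depth.
- viewer.camera_model(name): a dict with "vfov" (degrees; the focal length in pixels is half the picture's height over the tangent of half this angle, whatever the lens; pixels are square), "cx", "cy" (the principal point, pixels), "dist_coeffs" ([k1, k2, p1, p2, k3] as OpenCV has them; the pictures are not rectified), "position" and "attitude" of the camera in the world. Camera axes: x right, y up, looking along -z (the intrinsics and any distortion apply to the point x, -y, -z); pixel columns grow to the right and rows downward; lengths in mm; the calibration is good to about 2 mm. A picture is of the moment at which its call begins. camera_model takes no time and is no camera call.
- manip.job_done(): hands the job in; it is judged then, once.
The state is a dict: "t": time; "joints": joint angles; "dq": joint speeds; "tau": joint torques, N m; "eef_pos": TCP position; "tcp_rot": TCP orientation; "force": force on the tool from outside, world axes, zero at the start; "wrist_torque": the same for the moment, N m; "gripper_width": finger opening in mm; "grip_force": force on a finger pad.
Only numpy, scipy, OpenCV 4.12 (cv2) and the standard library are available. Lean on these libraries where they do the work, as an engineer would, in place of code of your own. Each camera call takes 0.05 s, during which the arm holds its last target. There are 200 camera calls.

## Working session

There is one attempt and no reset: what is moved stays moved. The work goes in short steps, Python scripts to look and compute and a tool call to move; the robot and the scene stay as the last step left them, time stands still between calls to the robot, and variables do not carry over. Pictures are saved under pics/ and viewed, at most 12 in all, crops included, and the job is handed in when it is done.

Besides the shell and the picture viewer there is one more tool, called after "Call:" by a JSON object that holds its "api" and its "payload", one argument or row to a line. drive_tool: Moves the arm, as the interface text tells. Its arguments: {"type":"object","properties":{"commands":{"type":"array","items":{"type":"object","properties":{"linear":{"type":"array","items":{"type":"number"}},"dr":{"type":"array","items":{"type":"number"}}}}},"jaw":{"type":"number"},"newtons":{"type":"number"}},"required":["commands"]}

```bash
ls; mkdir -p pics; cat > h.py <<'E'
import numpy as np, cv2
from bench import manip, viewer
def snap(n,f):
    im=viewer.grab_frame(n); cv2.imwrite(f'pics/{f}.png',cv2.cvtColor(im,cv2.COLOR_RGB2BGR)); return im
def K(c):
    f=200/np.tan(np.radians(c['vfov'])/2); return np.array([[f,0,c['cx']],[0,f,c['cy']],[0,0,1.]])
def ray(n,px):
    c=viewer.camera_model(n)
    u=cv2.undistortPoints(np.array(px,float).reshape(-1,1,2),K(c),np.array(c['dist_coeffs'],float)).reshape(-1,2)
    d=np.c_[u[:,0],-u[:,1],-np.ones(len(u))]@np.array(c['attitude']).T
    return np.array(c['position'],float),d
def plane(n,px,z):
    o,d=ray(n,px); return o+d*((z-o[2])/d[:,2])[:,None]
def proj(n,P):
    c=viewer.camera_model(n); q=(np.array(P,float).reshape(-1,3)-c['position'])@np.array(c['attitude'])
    q=q*[1,-1,-1]
    return cv2.projectPoints(q,np.zeros(3),np.zeros(3),K(c),np.array(c['dist_coeffs'],float))[0].reshape(-1,2)
E
python3 - <<'E'
from h import *
snap('top','t0');snap('side','s0')
for n in('top','side'):print(viewer.camera_model(n))
print(manip.state())
E
```

```text
pics
{'vfov': 46.64058819335724, 'cx': 322.4209220497819, 'cy': 200.31029869812923, 'dist_coeffs': array([0.03963699, 0.        , 0.        , 0.        , 0.        ]), 'position': array([4.66293107e+02, 7.26033710e-01, 1.08138259e+03]), 'attitude': array([[-0.02825036,  0.99075192, -0.13271229],
       [-0.99947447, -0.02588538,  0.01951236],
       [ 0.0158966 ,  0.13319377,  0.99096252]])}
{'vfov': 52.19123627396286, 'cx': 312.77214656122584, 'cy': 207.26814372895677, 'dist_coeffs': array([0.00341596, 0.        , 0.        , 0.        , 0.        ]), 'position': array([ 319.61975942, -688.70972883,  560.29883108]), 'attitude': array([[ 0.92895955,  0.2023725 , -0.30996697],
       [-0.37016979,  0.51441739, -0.77353027],
       [ 0.00291114,  0.83331874,  0.55278513]])}
{'t': 0.1, 'joints': array([ 1.08200670e+00,  4.23769499e-01,  1.63060524e+00, -1.04415786e-05,
        1.08861181e+00, -1.90002401e-02]), 'dq': array([-0.00085225, -0.00257688, -0.00244429, -0.00099236,  0.0008988 ,
        0.00029733]), 'tau': array([ 2.91566030e-04, -5.58429801e+01, -2.82444066e+01,  1.42706514e-05,
        3.10529933e-03,  3.31788783e-05]), 'eef_pos': array([282.70056494, 556.89504867, 255.62350787]), 'tcp_rot': array([[-8.91665842e-01,  4.52693725e-01, -6.46346373e-04],
       [ 4.52694186e-01,  8.91664987e-01, -1.23501672e-03],
       [ 1.72401092e-05, -1.39381947e-03, -9.99999028e-01]]), 'force': array([-0.11956205,  0.23589334, -0.50888421]), 'wrist_torque': array([-0.01972356, -0.00190256,  0.00338148]), 'grip_force': 0.0, 'gripper_width': 85.55441458403708}
```

View pics/t0.png

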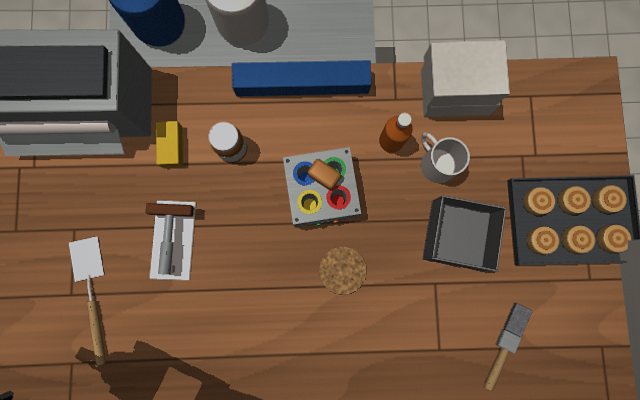

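View pics/s0.png

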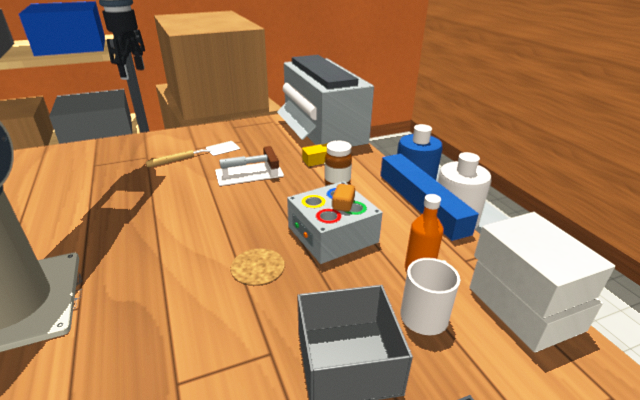

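The top view shows the keypad at (322,187), the crust on its far half at (324,173), the pusher at (169,240) with its bar at (169,209), the mat at (343,270), the tub at (466,235), and the jar, bottle and mug at (226,140), (395,132) and (447,158). Next I measure them.

```bash
cat > m.py <<'E'
from h import *
im=cv2.cvtColor(cv2.imread('pics/t0.png'),cv2.COLOR_BGR2RGB)
hsv=cv2.cvtColor(im,cv2.COLOR_RGB2HSV)
def mask(lo,hi,box):
    m=cv2.inRange(hsv,np.array(lo),np.array(hi)); b=np.zeros_like(m); x0,y0,x1,y1=box; b[y0:y1,x0:x1]=1; return m*b
def big(m):
    c=max(cv2.findContours(m,cv2.RETR_EXTERNAL,cv2.CHAIN_APPROX_NONE)[0],key=cv2.contourArea); return c
box=(280,145,365,230)
for n,lo,hi in [('blue',(100,150,60),(125,255,255)),('yellow',(24,150,100),(34,255,255)),('green',(50,120,50),(85,255,255)),('red',(172,150,90),(180,255,255)),('red2',(0,200,90),(4,255,255))]:
    m=mask(lo,hi,box)
    try:
        c=big(m); P=plane('top',cv2.convexHull(c).reshape(-1,2),80)[:,:2]
        (cx,cy),r=cv2.minEnclosingCircle(P.astype(np.float32)); print(n,cx,cy,r,m.sum()/255)
    except ValueError: print(n,'none')
def rect(n,lo,hi,box,z):
    c=big(mask(lo,hi,box)); P=plane('top',cv2.convexHull(c).reshape(-1,2),z)[:,:2].astype(np.float32)
    print(n,cv2.minAreaRect(P),cv2.boxPoints(cv2.minAreaRect(P)).tolist(),cv2.boundingRect(c))
rect('crust',(5,120,60),(18,255,255),(300,155,348,195),114)
rect('bar',(0,80,20),(14,255,110),(140,200,200,220),56)
rect('plate',(0,0,190),(180,40,255),(140,195,205,285),6)
rect('keypad',(0,0,120),(180,50,255),(278,140,368,225),80)
rect('tub',(0,0,0),(180,60,140),(415,185,512,280),90)
P=plane('top',big(mask((10,60,120),(25,255,255),(315,240,372,300))).reshape(-1,2),4);print('mat',cv2.minEnclosingCircle(P[:,:2].astype(np.float32)))
r=lambda x0,y0,x1,y1:cv2.resize(im[y0:y1,x0:x1],None,fx=4,fy=4,interpolation=cv2.INTER_CUBIC)
a=r(275,140,370,230);b=r(135,190,215,285);H=max(a.shape[0],b.shape[0])
f=np.zeros((H,a.shape[1]+b.shape[1],3),np.uint8);f[:a.shape[0],:a.shape[1]]=a;f[:b.shape[0],a.shape[1]:]=b
cv2.imwrite('pics/crop.png',f[:,:,::-1])
E
python3 m.py
```

```text
blue 662.3203125 18.525232315063477 26.05256462097168 235.0
yellow 599.0651245117188 9.990716934204102 25.992050170898438 284.0
green 670.837158203125 -46.063297271728516 25.5666446685791 131.0
red 629.0465698242188 -47.33056640625 9.999999747378752e-05 1.0
red2 603.58154296875 -49.800132751464844 12.463569641113281 94.0
crust ((652.6099243164062, -23.514461517333984), (66.71007537841797, 42.197425842285156), 53.74917984008789) [[615.8716430664062, -37.93705368041992], [649.9011840820312, -62.8892822265625], [689.3482055664062, -9.091869354248047], [655.3186645507812, 15.860359191894531]] (308, 159, 33, 31)
bar ((593.066650390625, 319.5785217285156), (103.00594329833984, 24.941972732543945), 86.60569763183594) [[577.5682373046875, 268.9042663574219], [602.4664306640625, 267.4275207519531], [608.5650634765625, 370.2527770996094], [583.6668701171875, 371.7295227050781]] (145, 203, 48, 13)
plate ((510.9993591308594, 327.5831298828125), (86.09979248046875, 140.6765594482422), 86.24274444580078) [[437.9912109375, 289.2349853515625], [578.3654174804688, 280.01654052734375], [584.0075073242188, 365.9312744140625], [443.63330078125, 375.14971923828125]] (150, 216, 43, 64)
keypad ((634.7850341796875, -17.37487030029297), (149.33982849121094, 149.31224060058594), 7.52943229675293) [[550.9763793945312, 46.85313415527344], [570.5415649414062, -101.17169189453125], [718.5936889648438, -81.60287475585938], [699.0285034179688, 66.42195129394531]] (283, 148, 78, 76)
tub ((521.236328125, -320.10064697265625), (158.26956176757812, 143.670166015625), 77.27011108398438) [[433.7292175292969, -381.4610595703125], [573.867919921875, -413.1195068359375], [608.743408203125, -258.740234375], [468.604736328125, -227.081787109375]] (423, 196, 83, 76)
mat ((438.1832580566406, -62.383331298828125), 84.53642272949219)
```

View pics/crop.png

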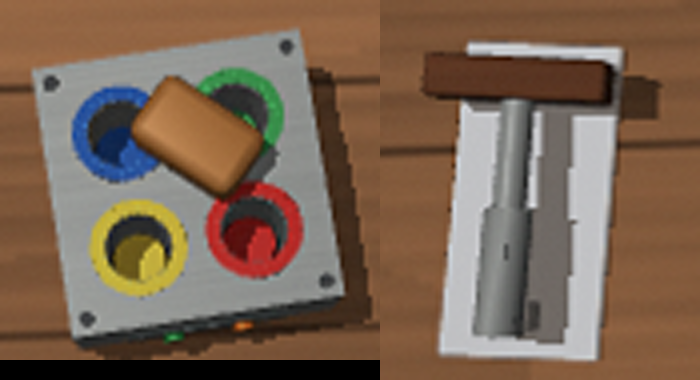

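The crop shows blue at the far left, green far right, yellow near left and red near right. The crust bridges blue and green, and the pusher lies on its rest with the bar at the far end. The keypad fit agrees with the rings.

```bash
cat >> h.py <<'E'
from scipy.spatial.transform import Rotation as Ro
def rot(z,y):
    z=np.array(z,float);z/=np.linalg.norm(z);y=np.array(y,float);y-=z*(y@z);y/=np.linalg.norm(y);return np.c_[np.cross(y,z),y,z]
def plan(p,R=None,frm=None):
    s=manip.state(); p0,R0=(s['eef_pos'],s['tcp_rot']) if frm is None else frm
    R=R0 if R is None else R
    rv=Ro.from_matrix(R0.T@R).as_rotvec()/np.pi
    d=np.array(p)-p0; a=np.linalg.norm(rv)/.0397; b=np.linalg.norm(d)/41
    print('dr',rv.round(4),'rows>=',round(a,1),'| lin after turn',(R.T@d/500).round(4),'before',(R0.T@d/500).round(4),'rows>=',round(b,1)); return np.array(p),R
E
python3 - <<'E'
from h import *
for n,px in [('mat',[(319,270),(367,270),(343,247),(343,294)])]: print(plane('top',px,4).round(1))
print(plane('top',[(223,133)],110).round(1),plane('top',[(405,119)],170).round(1),plane('top',[(450,157)],100).round(1))
im=cv2.cvtColor(cv2.imread('pics/t0.png'),cv2.COLOR_BGR2HSV)[235:305,310:376]
m=((im[...,0]>14)&(im[...,0]<24)).astype(np.uint8)
m=cv2.morphologyEx(m,cv2.MORPH_OPEN,np.ones((5,5)));m=cv2.morphologyEx(m,cv2.MORPH_CLOSE,np.ones((7,7)))
c=max(cv2.findContours(m,0,1)[0],key=cv2.contourArea).reshape(-1,2)+[310,235]
print(cv2.minEnclosingCircle(plane('top',c,4)[:,:2].astype(np.float32)))
Rc=rot([0,0,-1],[.806,-.591,0])
f=plan([652.6,-23.5,250],Rc); plan([652.6,-23.5,107],Rc,f); plan([519,-329,250],Rc,([652.6,-23.5,250],Rc))
E
```

```text
[[ 449.5   -8.1    4. ]
 [ 446.4 -118.3    4. ]
 [ 500.4  -65.     4. ]
 [ 394.   -61.3    4. ]]
[[747.3 190.4 110. ]] [[ 750.5 -189.6  170. ]] [[ 685.  -297.3  100. ]]
((448.29327392578125, -62.343780517578125), 54.66658020019531)
dr [-3.000e-04  4.000e-04  5.519e-01] rows>= 13.9 | lin after turn [-0.4986  1.283   0.0112] before [-1.1851 -0.7001  0.0122] rows>= 16.8
dr [0. 0. 0.] rows>= 0.0 | lin after turn [0.    0.    0.286] before [0.    0.    0.286] rows>= 3.5
dr [0. 0. 0.] rows>= 0.0 | lin after turn [-0.6507  0.1458  0.    ] before [-0.6507  0.1458  0.    ] rows>= 8.1
```

Call:
{"api": "drive_tool", "payload": {
  "commands": [
    {"linear": [0, 0, 0], "dr": [0, 0, 0.0394]},
    {"linear": [0, 0, 0], "dr": [0, 0, 0.0394]},
    {"linear": [0, 0, 0], "dr": [0, 0, 0.0394]},
    {"linear": [0, 0, 0], "dr": [0, 0, 0.0394]},
    {"linear": [0, 0, 0], "dr": [0, 0, 0.0394]},
    {"linear": [0, 0, 0], "dr": [0, 0, 0.0394]},
    {"linear": [0, 0, 0], "dr": [0, 0, 0.0394]}
  ],
  "jaw": 0
}}

```text
t: 0.68
eef_pos: [282.8, 557.0, 255.8]
tcp_rot: [[-0.226, 0.974, -0.0], [0.974, 0.226, -0.001], [-0.001, -0.001, -1.0]]
force: [-0.0, -0.2, -0.1]
gripper_width: 85.6
grip_force: 0.0
```

Call:
{"api": "drive_tool", "payload": {
  "commands": [
    {"linear": [0, 0, 0], "dr": [0, 0, 0.0394]},
    {"linear": [0, 0, 0], "dr": [0, 0, 0.0394]},
    {"linear": [0, 0, 0], "dr": [0, 0, 0.0394]},
    {"linear": [0, 0, 0], "dr": [0, 0, 0.0394]},
    {"linear": [0, 0, 0], "dr": [0, 0, 0.0394]},
    {"linear": [0, 0, 0], "dr": [0, 0, 0.0394]},
    {"linear": [0, 0, 0], "dr": [0, 0, 0.0394]}
  ]
}}

```text
t: 1.27
eef_pos: [282.8, 557.0, 255.8]
tcp_rot: [[0.596, 0.803, -0.0], [0.803, -0.596, -0.001], [-0.001, 0.0, -1.0]]
force: [-0.3, 0.0, -0.3]
gripper_width: 85.6
grip_force: 0.0
```

Call:
{"api": "drive_tool", "payload": {
  "commands": [
    {"linear": [-0.0277, 0.0713, 0], "dr": [0, 0, 0]},
    {"linear": [-0.0277, 0.0713, 0], "dr": [0, 0, 0]},
    {"linear": [-0.0277, 0.0713, 0], "dr": [0, 0, 0]},
    {"linear": [-0.0277, 0.0713, 0], "dr": [0, 0, 0]},
    {"linear": [-0.0277, 0.0713, 0], "dr": [0, 0, 0]},
    {"linear": [-0.0277, 0.0713, 0], "dr": [0, 0, 0]},
    {"linear": [-0.0277, 0.0713, 0], "dr": [0, 0, 0]},
    {"linear": [-0.0277, 0.0713, 0], "dr": [0, 0, 0]}
  ]
}}

```text
t: 1.93
eef_pos: [448.1, 297.6, 256.1]
tcp_rot: [[0.591, 0.807, -0.0], [0.807, -0.591, -0.0], [-0.0, -0.0, -1.0]]
force: [0.1, 0.9, 0.2]
gripper_width: 85.5
grip_force: 0.0
```

Call:
{"api": "drive_tool", "payload": {
  "commands": [
    {"linear": [-0.0277, 0.0713, 0], "dr": [0, 0, 0]},
    {"linear": [-0.0277, 0.0713, 0], "dr": [0, 0, 0]},
    {"linear": [-0.0277, 0.0713, 0], "dr": [0, 0, 0]},
    {"linear": [-0.0277, 0.0713, 0], "dr": [0, 0, 0]},
    {"linear": [-0.0277, 0.0713, 0], "dr": [0, 0, 0]},
    {"linear": [-0.0277, 0.0713, 0], "dr": [0, 0, 0]},
    {"linear": [-0.0277, 0.0713, 0], "dr": [0, 0, 0]},
    {"linear": [-0.0277, 0.0713, 0], "dr": [0, 0, 0]}
  ]
}}

```text
t: 2.6
eef_pos: [612.8, 39.7, 256.0]
tcp_rot: [[0.591, 0.807, -0.001], [0.807, -0.591, 0.0], [-0.0, -0.001, -1.0]]
force: [-0.4, -0.1, -0.4]
gripper_width: 85.4
grip_force: 0.0
```

Call:
{"api": "drive_tool", "payload": {
  "commands": [
    {"linear": [-0.0277, 0.0713, 0], "dr": [0, 0, 0]},
    {"linear": [-0.0277, 0.0713, 0], "dr": [0, 0, 0]},
    {"linear": [0, 0, 0], "dr": [0, 0, 0]}
  ]
}}

```text
t: 2.85
eef_pos: [656.4, -28.5, 256.0]
tcp_rot: [[0.594, 0.804, 0.002], [0.804, -0.594, -0.002], [-0.0, 0.003, -1.0]]
force: [-1.1, -0.6, 0.3]
gripper_width: 85.4
grip_force: 0.0
```

```bash
python3 - <<'E'
from h import *
s=manip.state();print(s['t'],s['eef_pos'],s['joints'].round(3))
Rc=rot([0,0,-1],[.806,-.591,0])
plan([652.6,-23.5,107],Rc)
E
```

```text
2.85 [656.39239856 -28.50933858 256.03888007] [-0.061  0.469  1.556 -0.002  1.114  0.576]
dr [ 0.0009  0.0001 -0.0011] rows>= 0.0 | lin after turn [ 0.0036 -0.012   0.2981] before [ 0.0036 -0.0129  0.298 ] rows>= 3.6
```

Call:
{"api": "drive_tool", "payload": {
  "commands": [
    {"linear": [0, 0, 0.05], "dr": [0, 0, 0]},
    {"linear": [0, 0, 0.06], "dr": [0, 0, 0]},
    {"linear": [0, 0, 0.06], "dr": [0, 0, 0]},
    {"linear": [0, 0, 0.05], "dr": [0, 0, 0]},
    {"linear": [0, 0, 0.02], "dr": [0, 0, 0]},
    {"linear": [0, 0, 0], "dr": [0, 0, 0]}
  ]
}}

```text
t: 3.35
eef_pos: [651.4, -22.6, 133.2]
tcp_rot: [[0.591, 0.807, -0.006], [0.807, -0.591, 0.0], [-0.003, -0.005, -1.0]]
force: [1.5, 0.5, -0.0]
gripper_width: 85.6
grip_force: 0.0
```

```bash
python3 - <<'E'
from h import *
s=manip.state();print(s['t'],s['eef_pos'],s['joints'].round(3))
Rc=rot([0,0,-1],[.806,-.591,0])
plan([652.6,-23.5,107],Rc)
E
```

```text
3.35 [651.36080795 -22.62794155 133.24826488] [-0.053  0.612  1.635  0.     0.9    0.579]
dr [-0.0016  0.001   0.0003] rows>= 0.0 | lin after turn [0.0001 0.003  0.0525] before [0.0002 0.0033 0.0525] rows>= 0.6
```

Down, close on the crust, then lift.

Call:
{"api": "drive_tool", "payload": {
  "commands": [
    {"linear": [0, 0.001, 0.025], "dr": [0, 0, 0]},
    {"linear": [0, 0, 0.025], "dr": [0, 0, 0]},
    {"linear": [0, 0, 0], "dr": [0, 0, 0]}
  ]
}}

```text
t: 3.6
eef_pos: [653.1, -23.1, 109.9]
tcp_rot: [[0.591, 0.807, -0.002], [0.807, -0.591, 0.0], [-0.001, -0.001, -1.0]]
force: [-0.0, -0.1, -0.6]
gripper_width: 85.1
grip_force: 0.0
```

Call:
{"api": "drive_tool", "payload": {
  "commands": [
    {"linear": [0, 0, 0], "dr": [0, 0, 0]},
    {"linear": [0, 0, 0], "dr": [0, 0, 0]},
    {"linear": [0, 0, 0], "dr": [0, 0, 0]},
    {"linear": [0, 0, 0], "dr": [0, 0, 0]},
    {"linear": [0, 0, 0], "dr": [0, 0, 0]},
    {"linear": [0, 0, 0], "dr": [0, 0, 0]},
    {"linear": [0, 0, 0], "dr": [0, 0, 0]}
  ],
  "jaw": 1,
  "newtons": 30
}}

```text
t: 4.18
eef_pos: [654.5, -23.2, 112.3]
tcp_rot: [[0.591, 0.807, 0.002], [0.807, -0.591, -0.0], [0.001, 0.001, -1.0]]
force: [0.0, 0.2, 6.0]
gripper_width: 41.2
grip_force: 32.5
```

Call:
{"api": "drive_tool", "payload": {
  "commands": [
    {"linear": [0, 0, -0.02], "dr": [0, 0, 0]},
    {"linear": [0, 0, -0.05], "dr": [0, 0, 0]},
    {"linear": [0, 0, -0.07], "dr": [0, 0, 0]},
    {"linear": [0, 0, -0.07], "dr": [0, 0, 0]},
    {"linear": [0, 0, -0.05], "dr": [0, 0, 0]}
  ]
}}

```text
t: 4.6
eef_pos: [654.3, -23.2, 244.7]
tcp_rot: [[0.591, 0.807, 0.002], [0.807, -0.591, -0.0], [0.001, 0.002, -1.0]]
force: [0.7, -0.5, 1.3]
gripper_width: 41.4
grip_force: 31.8
```

Call:
{"api": "drive_tool", "payload": {
  "commands": [
    {"linear": [-0.0726, 0.016, 0], "dr": [0, 0, 0]},
    {"linear": [-0.0726, 0.016, 0], "dr": [0, 0, 0]},
    {"linear": [-0.0726, 0.016, 0], "dr": [0, 0, 0]},
    {"linear": [-0.0726, 0.016, 0], "dr": [0, 0, 0]},
    {"linear": [-0.0726, 0.016, 0], "dr": [0, 0, 0]},
    {"linear": [-0.0726, 0.016, 0], "dr": [0, 0, 0]},
    {"linear": [-0.0726, 0.016, 0], "dr": [0, 0, 0]},
    {"linear": [-0.0726, 0.016, 0], "dr": [0, 0, 0]}
  ]
}}

```text
t: 5.27
eef_pos: [532.8, -296.7, 241.8]
tcp_rot: [[0.591, 0.807, -0.0], [0.807, -0.591, 0.0], [0.0, -0.0, -1.0]]
force: [0.1, 0.4, -0.4]
gripper_width: 41.5
grip_force: 31.8
```

Call:
{"api": "drive_tool", "payload": {
  "commands": [
    {"linear": [-0.0726, 0.016, 0], "dr": [0, 0, 0]},
    {"linear": [0, 0, 0], "dr": [0, 0, 0]},
    {"linear": [0, 0, 0], "dr": [0, 0, 0]}
  ]
}}

```text
t: 5.52
eef_pos: [517.9, -330.9, 241.6]
tcp_rot: [[0.594, 0.805, -0.0], [0.805, -0.594, 0.0], [0.0, -0.0, -1.0]]
force: [-1.2, -0.0, -0.6]
gripper_width: 41.2
grip_force: 31.8
```

```bash
python3 - <<'E'
from h import *
snap('top','t1')
s=manip.state();print(s['t'],s['eef_pos'],s['joints'].round(3))
E
```

```text
5.5667 [ 518.47160831 -329.65763525  241.50119951] [-0.586  0.425  1.666  0.     1.052  0.048]
```

View pics/t1.png

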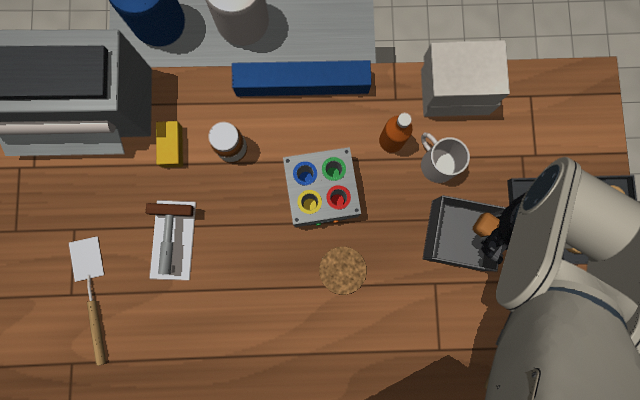

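The picture shows all four wells clear, with the held crust at (487,223) above the tub.

Call:
{"api": "drive_tool", "payload": {
  "commands": [
    {"linear": [0, 0, 0.05], "dr": [0, 0, 0]},
    {"linear": [0, 0, 0.075], "dr": [0, 0, 0]},
    {"linear": [0, 0, 0.075], "dr": [0, 0, 0]},
    {"linear": [0, 0, 0.06], "dr": [0, 0, 0]},
    {"linear": [0, 0, 0.04], "dr": [0, 0, 0]},
    {"linear": [0, 0, 0], "dr": [0, 0, 0]},
    {"linear": [0, 0, 0], "dr": [0, 0, 0]}
  ]
}}

```text
t: 6.15
eef_pos: [519.1, -327.7, 90.7]
tcp_rot: [[0.589, 0.808, -0.002], [0.808, -0.589, 0.002], [0.0, -0.003, -1.0]]
force: [1.1, 0.1, -0.2]
gripper_width: 41.5
grip_force: 31.8
```

Call:
{"api": "drive_tool", "payload": {
  "commands": [
    {"linear": [0, 0, 0], "dr": [0, 0, 0]},
    {"linear": [0, 0, 0], "dr": [0, 0, 0]},
    {"linear": [0, 0, 0], "dr": [0, 0, 0]},
    {"linear": [0, 0, 0], "dr": [0, 0, 0]}
  ],
  "jaw": 0.4
}}

```text
t: 6.48
eef_pos: [519.7, -329.7, 92.9]
tcp_rot: [[0.591, 0.807, 0.002], [0.807, -0.591, -0.001], [0.0, 0.002, -1.0]]
force: [-0.4, -0.4, 0.1]
gripper_width: 51.4
grip_force: 0.0
```

Call:
{"api": "drive_tool", "payload": {
  "commands": [
    {"linear": [0, 0, -0.06], "dr": [0, 0, 0]},
    {"linear": [0, 0, -0.08], "dr": [0, 0, 0]},
    {"linear": [0, 0, -0.08], "dr": [0, 0, 0]},
    {"linear": [0, 0, -0.08], "dr": [0, 0, 0]},
    {"linear": [0, 0, -0.05], "dr": [0, 0, 0]}
  ]
}}

```text
t: 6.9
eef_pos: [520.0, -330.2, 271.7]
tcp_rot: [[0.591, 0.807, 0.005], [0.807, -0.591, -0.003], [0.0, 0.006, -1.0]]
force: [0.3, 0.0, 0.1]
gripper_width: 51.3
grip_force: 0.0
```

```bash
python3 - <<'E'
from h import *
s=manip.state();print(s['t'],s['eef_pos'],s['joints'].round(3))
u=np.array([.998,-.0592,0]);b=np.array([593.5,321,43]);foot=b-142*u;print(foot)
for g in (100,):
  P=foot+g*u
  y=[.0592,.998,0]
  for a in (0,30,45):
    ca,sa=np.cos(np.radians(a)),np.sin(np.radians(a))
    z=np.array([-sa*u[0],-sa*u[1],-ca]); R=rot(z,y)
    print(a);f=plan(P+[0,0,150],R); plan(P-6*z,R,f)
for q in [foot,b,b+[0,0,13]]: print(proj('side',q),proj('top',q))
im=cv2.cvtColor(cv2.imread('pics/t1.png')[195:285,140:205],cv2.COLOR_BGR2HSV)
E
```

```text
6.9 [ 520.04175224 -330.18881762  271.67890668] [-0.585  0.391  1.641  0.     1.103  0.047]
[451.784  329.4064  43.    ]
0
dr [ 0.0012  0.002  -0.6824] rows>= 17.2 | lin after turn [0.0144 1.3088 0.1574] before [ 1.0919 -0.7226  0.1533] rows>= 16.1
dr [0. 0. 0.] rows>= 0.0 | lin after turn [0.    0.    0.288] before [0.    0.    0.288] rows>= 3.5
30
dr [ 0.1791  0.0989 -0.6638] rows>= 17.5 | lin after turn [-0.0662  1.3088  0.1435] before [ 1.0919 -0.7226  0.1533] rows>= 16.1
dr [0. 0. 0.] rows>= 0.0 | lin after turn [-0.15    0.      0.2478] before [-0.15    0.      0.2478] rows>= 3.5
45
dr [ 0.2667  0.1466 -0.6406] rows>= 17.9 | lin after turn [-0.101   1.3088  0.1215] before [ 1.0919 -0.7226  0.1533] rows>= 16.1
dr [0. 0. 0.] rows>= 0.0 | lin after turn [-0.2121 -0.      0.2002] before [-0.2121 -0.      0.2002] rows>= 3.6
[[219.09976286 163.50848792]] [[164.91776637 273.98252819]]
[[269.92983155 156.30133355]] [[169.95488619 209.52713053]]
[[269.67396619 152.11618259]] [[168.12036587 208.85789159]]
```

```bash
cat > kin.py <<'E'
from h import *
from scipy.optimize import least_squares
D=np.array([[.42377,1.6306,624.5,255.6],[.469,1.556,657.0,256.0],[.612,1.635,651.8,133.2],[.425,1.666,614.4,241.5],[.391,1.641,616.0,271.7]])
f=lambda p:np.r_[p[0]*np.sin(D[:,0])+p[1]*np.sin(D[:,0]+D[:,1]+p[3])-D[:,2],p[2]+p[0]*np.cos(D[:,0])+p[1]*np.cos(D[:,0]+D[:,1]+p[3])-D[:,3]]
E
python3 - <<'E'
from kin import *
r=least_squares(f,[500,450,0,0]);print(r.x.round(3),r.fun.round(1))
g=lambda p:f(np.r_[p,0]); r=least_squares(g,[500,450,0]);print(r.x.round(3),r.fun.round(1))
E
```

```text
[5.63869e+02 4.97901e+02 4.66850e+01 1.76000e-01] [ 0.8  0.1 -0.1  0.1 -0.9 -0.   0.2  0.2 -0.4  0. ]
[480.4   483.454  42.293] [ 1.1 -5.4  1.3  3.2  0.  -0.2  2.7 -0.3 -1.8 -0.4]
```

Call:
{"api": "drive_tool", "payload": {
  "commands": [
    {"linear": [0, 0, 0], "dr": [0.00995, 0.0055, -0.0369]},
    {"linear": [0, 0, 0], "dr": [0.00995, 0.0055, -0.0369]},
    {"linear": [0, 0, 0], "dr": [0.00995, 0.0055, -0.0369]},
    {"linear": [0, 0, 0], "dr": [0.00995, 0.0055, -0.0369]},
    {"linear": [0, 0, 0], "dr": [0.00995, 0.0055, -0.0369]},
    {"linear": [0, 0, 0], "dr": [0.00995, 0.0055, -0.0369]}
  ],
  "jaw": 0
}}

```text
t: 7.4
eef_pos: [518.9, -329.6, 267.3]
tcp_rot: [[-0.06, 0.987, -0.147], [0.986, 0.082, 0.148], [0.158, -0.136, -0.978]]
force: [-0.0, 0.7, -0.3]
gripper_width: 85.3
grip_force: 0.0
```

Call:
{"api": "drive_tool", "payload": {
  "commands": [
    {"linear": [0, 0, 0], "dr": [0.00995, 0.0055, -0.0369]},
    {"linear": [0, 0, 0], "dr": [0.00995, 0.0055, -0.0369]},
    {"linear": [0, 0, 0], "dr": [0.00995, 0.0055, -0.0369]},
    {"linear": [0, 0, 0], "dr": [0.00995, 0.0055, -0.0369]},
    {"linear": [0, 0, 0], "dr": [0.00995, 0.0055, -0.0369]},
    {"linear": [0, 0, 0], "dr": [0.00995, 0.0055, -0.0369]}
  ]
}}

```text
t: 7.9
eef_pos: [519.0, -329.7, 267.1]
tcp_rot: [[-0.641, 0.684, -0.35], [0.678, 0.717, 0.16], [0.36, -0.135, -0.923]]
force: [-0.2, 0.7, 0.0]
gripper_width: 85.6
grip_force: 0.0
```

Call:
{"api": "drive_tool", "payload": {
  "commands": [
    {"linear": [0, 0, 0], "dr": [0.00995, 0.0055, -0.0369]},
    {"linear": [0, 0, 0], "dr": [0.00995, 0.0055, -0.0369]},
    {"linear": [0, 0, 0], "dr": [0.00995, 0.0055, -0.0369]},
    {"linear": [0, 0, 0], "dr": [0.00995, 0.0055, -0.0369]},
    {"linear": [0, 0, 0], "dr": [0.00995, 0.0055, -0.0369]},
    {"linear": [0, 0, 0], "dr": [0.00995, 0.0055, -0.0369]},
    {"linear": [0, 0, 0], "dr": [0, 0, 0]}
  ]
}}

```text
t: 8.48
eef_pos: [519.3, -328.7, 266.6]
tcp_rot: [[-0.862, 0.053, -0.504], [0.043, 0.999, 0.031], [0.505, 0.005, -0.863]]
force: [0.0, 0.5, 0.6]
gripper_width: 85.4
grip_force: 0.0
```

```bash
cat > g.py <<'E'
from h import *
u=np.array([.99825,-.0592,0]);foot=np.array([593.5,321,43])-142*u
P=foot+92*u; a=np.radians(30); z=-np.sin(a)*u+[0,0,-np.cos(a)]; RG=rot(z,[.0592,.99825,0])
RU=rot([-np.cos(a),0,-np.sin(a)],[0,-1,0]); print(RU@RG.T@u)
PG=P-6*z
E
python3 - <<'E'
from g import *
s=manip.state();print(s['t'],s['eef_pos'],s['joints'].round(3))
f=plan(PG-120*z,RG);print(f[0]);plan(PG,RG,f)
E
```

```text
[ 1.66764177e-06 -5.15171352e-18  1.00000385e+00]
8.4833 [ 519.34740204 -328.68941161  266.57938919] [-0.489  0.619  1.366 -0.212  1.644 -1.971]
dr [ 0.0003 -0.0017  0.0025] rows>= 0.1 | lin after turn [-0.1986  1.3059  0.1497] before [-0.2097  1.3041  0.1498] rows>= 16.2
[606.47725    320.2304     152.11920088]
dr [0. 0. 0.] rows>= 0.0 | lin after turn [-0.    0.    0.24] before [-0.    0.    0.24] rows>= 2.9
```

Call:
{"api": "drive_tool", "payload": {
  "commands": [
    {"linear": [-0.0117, 0.0768, 0.0088], "dr": [0, 0, 0]},
    {"linear": [-0.0117, 0.0768, 0.0088], "dr": [0, 0, 0]},
    {"linear": [-0.0117, 0.0768, 0.0088], "dr": [0, 0, 0]},
    {"linear": [-0.0117, 0.0768, 0.0088], "dr": [0, 0, 0]},
    {"linear": [-0.0117, 0.0768, 0.0088], "dr": [0, 0, 0]},
    {"linear": [-0.0117, 0.0768, 0.0088], "dr": [0, 0, 0]},
    {"linear": [-0.0117, 0.0768, 0.0088], "dr": [0, 0, 0]},
    {"linear": [-0.0117, 0.0768, 0.0088], "dr": [0, 0, 0]}
  ]
}}

```text
t: 9.15
eef_pos: [559.5, -22.2, 213.9]
tcp_rot: [[-0.863, 0.062, -0.502], [0.053, 0.998, 0.034], [0.503, 0.002, -0.864]]
force: [0.5, -0.2, 0.3]
gripper_width: 85.2
grip_force: 0.0
```

Call:
{"api": "drive_tool", "payload": {
  "commands": [
    {"linear": [-0.0117, 0.0768, 0.0088], "dr": [0, 0, 0]},
    {"linear": [-0.0117, 0.0768, 0.0088], "dr": [0, 0, 0]},
    {"linear": [-0.0117, 0.0768, 0.0088], "dr": [0, 0, 0]},
    {"linear": [-0.0117, 0.0768, 0.0088], "dr": [0, 0, 0]},
    {"linear": [-0.0117, 0.0768, 0.0088], "dr": [0, 0, 0]},
    {"linear": [-0.0117, 0.0768, 0.0088], "dr": [0, 0, 0]},
    {"linear": [-0.0117, 0.0768, 0.0088], "dr": [0, 0, 0]},
    {"linear": [-0.0117, 0.0768, 0.0088], "dr": [0, 0, 0]}
  ]
}}

```text
t: 9.82
eef_pos: [600.1, 283.5, 161.0]
tcp_rot: [[-0.862, 0.062, -0.503], [0.052, 0.998, 0.034], [0.504, 0.003, -0.864]]
force: [0.6, 0.1, -0.2]
gripper_width: 85.2
grip_force: 0.0
```

Call:
{"api": "drive_tool", "payload": {
  "commands": [
    {"linear": [-0.0117, 0.0768, 0.0088], "dr": [0, 0, 0]},
    {"linear": [0, 0, 0], "dr": [0, 0, 0]},
    {"linear": [0, 0, 0], "dr": [0, 0, 0]},
    {"linear": [0, 0, 0], "dr": [0, 0, 0]}
  ]
}}

```text
t: 10.15
eef_pos: [604.8, 319.7, 154.1]
tcp_rot: [[-0.862, 0.06, -0.503], [0.05, 0.998, 0.032], [0.504, 0.003, -0.864]]
force: [0.6, -0.5, -0.5]
gripper_width: 85.7
grip_force: 0.0
```

```bash
python3 - <<'E'
from g import *
s=manip.state();print(s['t'],s['eef_pos'],s['joints'].round(3))
plan(PG,RG)
E
```

```text
[ 1.66764177e-06 -5.15171352e-18  1.00000385e+00]
10.15 [604.79636902 319.73482139 154.13453601] [ 0.381  0.832  1.235  0.219  1.56  -1.188]
dr [ 0.0008 -0.0016  0.0003] rows>= 0.0 | lin after turn [-0.0049  0.0012  0.2418] before [-0.0061  0.0006  0.2418] rows>= 2.9
```

Call:
{"api": "drive_tool", "payload": {
  "commands": [
    {"linear": [-0.003, 0, 0.05], "dr": [0, -0.001, 0]},
    {"linear": [-0.002, 0, 0.07], "dr": [0, 0, 0]},
    {"linear": [0, 0, 0.06], "dr": [0, 0, 0]},
    {"linear": [0, 0, 0.04], "dr": [0, 0, 0]},
    {"linear": [0, 0, 0.02], "dr": [0, 0, 0]},
    {"linear": [0, 0, 0], "dr": [0, 0, 0]},
    {"linear": [0, 0, 0], "dr": [0, 0, 0]}
  ]
}}

```text
t: 10.73
eef_pos: [547.8, 323.0, 49.8]
tcp_rot: [[-0.864, 0.06, -0.5], [0.05, 0.998, 0.033], [0.501, 0.004, -0.865]]
force: [-0.4, 0.3, -0.3]
gripper_width: 85.4
grip_force: 0.0
```

```bash
python3 - <<'E'
from g import *
snap('side','s2')
s=manip.state();print(s['t'],s['eef_pos'],s['force'])
plan(PG,RG)
im=cv2.imread('pics/s2.png')[60:240,140:380]; cv2.imwrite('pics/s2c.png',cv2.resize(im,None,fx=3,fy=3))
E
```

```text
[ 1.66764177e-06 -5.15171352e-18  1.00000385e+00]
10.7833 [548.47723131 323.49818239  50.37863015] [-0.02494999  0.41503592  0.11021765]
dr [0.0013 0.0001 0.0007] rows>= 0.0 | lin after turn [0.0011 0.0003 0.0057] before [0.0011 0.0003 0.0057] rows>= 0.1
```

View pics/s2c.png

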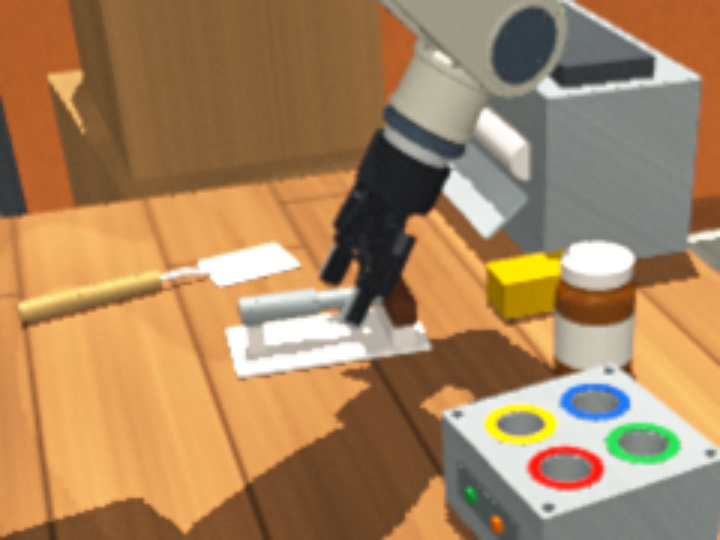

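The fingers straddle the shaft at crop (360,300) and the supports are clear. I'll close, lift and bring the tool vertical.

Call:
{"api": "drive_tool", "payload": {
  "commands": [
    {"linear": [0, 0, 0.004], "dr": [0, 0, 0]},
    {"linear": [0, 0, 0], "dr": [0, 0, 0]},
    {"linear": [0, 0, 0], "dr": [0, 0, 0]},
    {"linear": [0, 0, 0], "dr": [0, 0, 0]},
    {"linear": [0, 0, 0], "dr": [0, 0, 0]},
    {"linear": [0, 0, 0], "dr": [0, 0, 0]},
    {"linear": [0, 0, 0], "dr": [0, 0, 0]},
    {"linear": [0, 0, 0], "dr": [0, 0, 0]}
  ],
  "jaw": 1,
  "newtons": 70
}}

```text
t: 11.45
eef_pos: [546.1, 323.9, 47.6]
tcp_rot: [[-0.864, 0.058, -0.5], [0.048, 0.998, 0.032], [0.501, 0.004, -0.865]]
force: [0.8, -0.5, 4.0]
gripper_width: 16.2
grip_force: 68.2
```

Call:
{"api": "drive_tool", "payload": {
  "commands": [
    {"linear": [0.01, 0, -0.0173], "dr": [0, 0, 0]},
    {"linear": [0.02, 0, -0.0346], "dr": [0, 0, 0]},
    {"linear": [0.03, 0, -0.052], "dr": [0, 0, 0]},
    {"linear": [0.035, 0, -0.0606], "dr": [0, 0, 0]},
    {"linear": [0.035, 0, -0.0606], "dr": [0, 0, 0]},
    {"linear": [0.035, 0, -0.0606], "dr": [0, 0, 0]},
    {"linear": [0.035, 0, -0.0606], "dr": [0, 0, 0]},
    {"linear": [0.02, 0, -0.0346], "dr": [0, 0, 0]}
  ]
}}

```text
t: 12.12
eef_pos: [546.8, 323.3, 271.4]
tcp_rot: [[-0.866, 0.058, -0.497], [0.047, 0.998, 0.033], [0.498, 0.005, -0.867]]
force: [0.2, 0.5, -2.8]
gripper_width: 16.0
grip_force: 68.5
```

```bash
python3 - <<'E'
from g import *
s=manip.state();print(s['t'],s['eef_pos'],s['joints'].round(3),s['force'],s['gripper_width'])
Rd=rot([0,0,-1],[.0592,.998,0])
f=plan([500,-62.3,280],Rd)
E
```

```text
[ 1.66764177e-06 -5.15171352e-18  1.00000385e+00]
12.1167 [546.7812096  323.30224978 271.42486651] [ 0.415  0.633  1.326  0.234  1.651 -1.137] [ 0.19774836  0.53596064 -2.75067391] 15.975443942792214
dr [ 0.0016 -0.1661  0.001 ] rows>= 4.2 | lin after turn [ 0.0477 -0.7754 -0.0172] before [ 0.0531 -0.7752  0.0059] rows>= 9.5
```

Call:
{"api": "drive_tool", "payload": {
  "commands": [
    {"linear": [0, 0, 0], "dr": [0, -0.0277, 0]},
    {"linear": [0, 0, 0], "dr": [0, -0.0277, 0]},
    {"linear": [0, 0, 0], "dr": [0, -0.0277, 0]},
    {"linear": [0, 0, 0], "dr": [0, -0.0277, 0]},
    {"linear": [0, 0, 0], "dr": [0, -0.0277, 0]},
    {"linear": [0, 0, 0], "dr": [0, -0.0277, 0]}
  ]
}}

```text
t: 12.62
eef_pos: [545.7, 322.8, 267.5]
tcp_rot: [[-0.998, 0.058, 0.001], [0.058, 0.998, 0.004], [-0.0, 0.004, -1.0]]
force: [-0.2, 0.2, -3.1]
gripper_width: 16.4
grip_force: 68.3
```

Call:
{"api": "drive_tool", "payload": {
  "commands": [
    {"linear": [0.0053, -0.05, -0.0019], "dr": [0, 0, 0]},
    {"linear": [0.0053, -0.07, -0.0019], "dr": [0, 0, 0]},
    {"linear": [0.0053, -0.08, -0.0019], "dr": [0, 0, 0]},
    {"linear": [0.0053, -0.08, -0.0019], "dr": [0, 0, 0]},
    {"linear": [0.0053, -0.08, -0.0019], "dr": [0, 0, 0]},
    {"linear": [0.0053, -0.08, -0.0019], "dr": [0, 0, 0]},
    {"linear": [0.0053, -0.08, -0.0019], "dr": [0, 0, 0]},
    {"linear": [0.0053, -0.08, -0.0019], "dr": [0, 0, 0]}
  ]
}}

```text
t: 13.28
eef_pos: [506.3, 23.0, 273.8]
tcp_rot: [[-0.998, 0.057, -0.004], [0.057, 0.998, 0.004], [0.004, 0.003, -1.0]]
force: [0.9, -0.7, -3.0]
gripper_width: 16.4
grip_force: 68.5
```

Call:
{"api": "drive_tool", "payload": {
  "commands": [
    {"linear": [0.0053, -0.08, -0.0019], "dr": [0, 0, 0]},
    {"linear": [0, -0.07, 0], "dr": [0, 0, 0]},
    {"linear": [0, -0.0254, 0], "dr": [0, 0, 0]},
    {"linear": [0, 0, 0], "dr": [0, 0, 0.02]},
    {"linear": [0, 0, 0], "dr": [0, 0, 0.039]},
    {"linear": [0, 0, 0], "dr": [0, 0, 0.039]},
    {"linear": [0, 0, 0], "dr": [0, 0, 0.039]},
    {"linear": [0, 0, 0], "dr": [0, 0, 0.039]}
  ]
}}

```text
t: 13.95
eef_pos: [499.2, -62.7, 274.3]
tcp_rot: [[-0.816, 0.579, -0.004], [0.579, 0.816, 0.004], [0.006, 0.001, -1.0]]
force: [-0.7, -0.2, -2.6]
gripper_width: 16.4
grip_force: 68.7
```

Call:
{"api": "drive_tool", "payload": {
  "commands": [
    {"linear": [0, 0, 0], "dr": [0, 0, 0.039]},
    {"linear": [0, 0, 0], "dr": [0, 0, 0.039]},
    {"linear": [0, 0, 0], "dr": [0, 0, 0.039]},
    {"linear": [0, 0, 0], "dr": [0, 0, 0.039]},
    {"linear": [0, 0, 0], "dr": [0, 0, 0.039]},
    {"linear": [0, 0, 0], "dr": [0, 0, 0.039]},
    {"linear": [0, 0, 0], "dr": [0, 0, 0.039]},
    {"linear": [0, 0, 0], "dr": [0, 0, 0.039]}
  ]
}}

```text
t: 14.62
eef_pos: [499.2, -62.5, 274.3]
tcp_rot: [[0.026, 1.0, -0.004], [1.0, -0.026, 0.004], [0.004, -0.005, -1.0]]
force: [0.6, -0.0, -1.9]
gripper_width: 15.8
grip_force: 68.8
```

Call:
{"api": "drive_tool", "payload": {
  "commands": [
    {"linear": [0, 0, 0], "dr": [0, 0, 0.039]},
    {"linear": [0, 0, 0], "dr": [0, 0, 0.039]},
    {"linear": [0, 0, 0], "dr": [0, 0, 0.039]},
    {"linear": [0, 0, 0], "dr": [0, 0, 0.039]},
    {"linear": [0, 0, 0], "dr": [0, 0, 0.039]},
    {"linear": [0, 0, 0], "dr": [0, 0, 0.039]},
    {"linear": [0, 0, 0], "dr": [0, 0, 0.039]},
    {"linear": [0, 0, 0], "dr": [0, 0, 0.039]}
  ]
}}

```text
t: 15.28
eef_pos: [499.2, -62.6, 274.3]
tcp_rot: [[0.845, 0.535, -0.004], [0.535, -0.845, 0.004], [-0.002, -0.006, -1.0]]
force: [-0.8, -0.5, -3.6]
gripper_width: 15.6
grip_force: 68.8
```

Call:
{"api": "drive_tool", "payload": {
  "commands": [
    {"linear": [0, 0, 0], "dr": [0, 0, 0.039]},
    {"linear": [0, 0, 0], "dr": [0, 0, 0.039]},
    {"linear": [0, 0, 0], "dr": [0, 0, 0.039]},
    {"linear": [0, 0, 0], "dr": [0, 0, 0.039]},
    {"linear": [0, 0, 0], "dr": [0, 0, 0.025]},
    {"linear": [0, 0, 0], "dr": [0, 0, 0]}
  ]
}}

```text
t: 15.78
eef_pos: [499.2, -62.6, 274.3]
tcp_rot: [[1.0, -0.001, -0.004], [-0.001, -1.0, 0.004], [-0.004, -0.004, -1.0]]
force: [0.2, -0.0, -2.6]
gripper_width: 15.9
grip_force: 68.8
```

```bash
python3 - <<'E'
from g import *
s=manip.state();print(s['t'],s['eef_pos'],s['joints'].round(3),s['force'],s['gripper_width'])
f=plan([500,-62.3,200],RU)
E
```

```text
[ 1.66764177e-06 -5.15171352e-18  1.00000385e+00]
15.7833 [499.21854456 -62.5648908  274.25330755] [-0.15   0.223  1.876  0.004  1.047  1.42 ] [ 0.15241461 -0.0457386  -2.58872959] 15.898899600562666
dr [-0.0013 -0.332   0.0004] rows>= 8.4 | lin after turn [ 0.1294 -0.0005  0.0729] before [2.200e-03 1.000e-04 1.485e-01] rows>= 1.8
```

Call:
{"api": "drive_tool", "payload": {
  "commands": [
    {"linear": [0, 0, 0], "dr": [0, -0.025, 0]},
    {"linear": [0, 0, 0], "dr": [0, -0.037, 0]},
    {"linear": [0, 0, 0], "dr": [0, -0.037, 0]},
    {"linear": [0, 0, 0], "dr": [0, -0.037, 0]},
    {"linear": [0, 0, 0], "dr": [0, -0.037, 0]},
    {"linear": [0, 0, 0], "dr": [0, -0.037, 0]},
    {"linear": [0, 0, 0], "dr": [0, -0.037, 0]},
    {"linear": [0, 0, 0], "dr": [0, -0.037, 0]}
  ]
}}

```text
t: 16.45
eef_pos: [500.6, -62.7, 274.7]
tcp_rot: [[0.622, 0.004, -0.783], [0.007, -1.0, 0.001], [-0.783, -0.006, -0.622]]
force: [-0.6, -0.1, -2.5]
gripper_width: 16.2
grip_force: 68.8
```

Call:
{"api": "drive_tool", "payload": {
  "commands": [
    {"linear": [0, 0, 0], "dr": [0, -0.037, 0]},
    {"linear": [0, 0, 0], "dr": [0, -0.011, 0]},
    {"linear": [0, 0, 0], "dr": [0, 0, 0]},
    {"linear": [0, 0, 0], "dr": [0, 0, 0]},
    {"linear": [0, 0, 0], "dr": [0, 0, 0]}
  ]
}}

```text
t: 16.87
eef_pos: [500.0, -62.7, 274.7]
tcp_rot: [[0.503, 0.002, -0.864], [0.005, -1.0, 0.0], [-0.864, -0.005, -0.503]]
force: [0.3, 0.2, -2.0]
gripper_width: 16.1
grip_force: 68.8
```

```bash
python3 - <<'E'
from g import *
a=snap('side','s3');b=snap('top','t3')
s=manip.state();print(s['t'],s['eef_pos'],s['joints'].round(3),s['force'],s['gripper_width'])
f=plan([453.5,-62.3,135],RU); plan([453.5,-62.3,99],RU,f)
cv2.imwrite('pics/c3.png',np.hstack([cv2.resize(a[40:300,160:420],(400,400)),cv2.resize(b[120:320,260:460],(400,400))])[:,:,::-1])
E
```

```text
[ 1.66764177e-06 -5.15171352e-18  1.00000385e+00]
16.9667 [499.98733048 -62.75953497 275.29605126] [-0.101  0.718  1.41  -0.098  2.053  1.47 ] [ 0.0392016  -0.6872105  -2.68642641] 15.984757597712285
dr [-0.0001 -0.0012  0.0015] rows>= 0.0 | lin after turn [ 0.1965 -0.0009  0.2208] before [1.957e-01 1.000e-04 2.216e-01] rows>= 3.6
dr [0. 0. 0.] rows>= 0.0 | lin after turn [0.0624 0.     0.036 ] before [0.0624 0.     0.036 ] rows>= 0.9
```

View pics/c3.png

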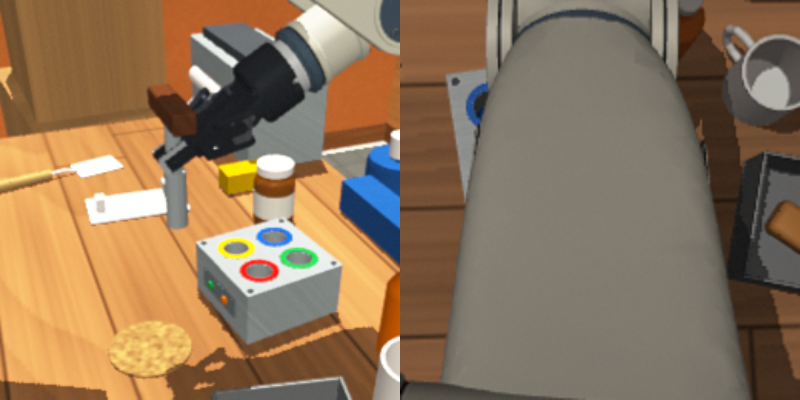

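The picture shows the pusher held upright with its foot at the bottom, the crust in the tub, and the mat free.

Call:
{"api": "drive_tool", "payload": {
  "commands": [
    {"linear": [0.025, 0, 0.028], "dr": [0, -0.001, 0.0015]},
    {"linear": [0.04, 0, 0.045], "dr": [0, 0, 0]},
    {"linear": [0.045, 0, 0.05], "dr": [0, 0, 0]},
    {"linear": [0.045, 0, 0.05], "dr": [0, 0, 0]},
    {"linear": [0.03, 0, 0.035], "dr": [0, 0, 0]},
    {"linear": [0.012, 0, 0.014], "dr": [0, 0, 0]},
    {"linear": [0, 0, 0], "dr": [0, 0, 0]},
    {"linear": [0, 0, 0], "dr": [0, 0, 0]}
  ]
}}

```text
t: 17.63
eef_pos: [453.6, -62.8, 134.7]
tcp_rot: [[0.499, -0.0, -0.866], [-0.001, -1.0, 0.0], [-0.866, 0.0, -0.499]]
force: [1.1, 0.2, -1.8]
gripper_width: 16.0
grip_force: 68.8
```

```bash
python3 - <<'E'
from g import *
a=snap('side','s4')
s=manip.state();print(s['t'],s['eef_pos'],s['joints'].round(3),s['force'],s['gripper_width'])
f=plan([453.5,-62.3,103],RU)
gp=s['eef_pos']+6*s['tcp_rot'][:,2]
for d in (-92,-22,38,50):print(proj('side',gp+[0,0,d]))
cv2.imwrite('pics/c4.png',cv2.resize(a[120:300,200:400],(800,600)[:2] if 0 else (600,540))[:,:,::-1])
E
```

```text
[ 1.66764177e-06 -5.15171352e-18  1.00000385e+00]
17.6833 [454.0960751  -62.85330397 135.05638996] [-0.108  0.854  1.544 -0.095  1.787  1.497] [-0.40116424 -0.30271026 -1.82034492] 16.405103194091602
dr [-0.     -0.0002 -0.0002] rows>= 0.0 | lin after turn [ 0.0549 -0.0011  0.0331] before [ 0.0549 -0.0011  0.0331] rows>= 0.8
[[255.88109388 250.23733122]]
[[253.14279428 221.57425187]]
[[250.56593175 194.62079355]]
[[250.02234202 188.93740155]]
```

View pics/c4.png

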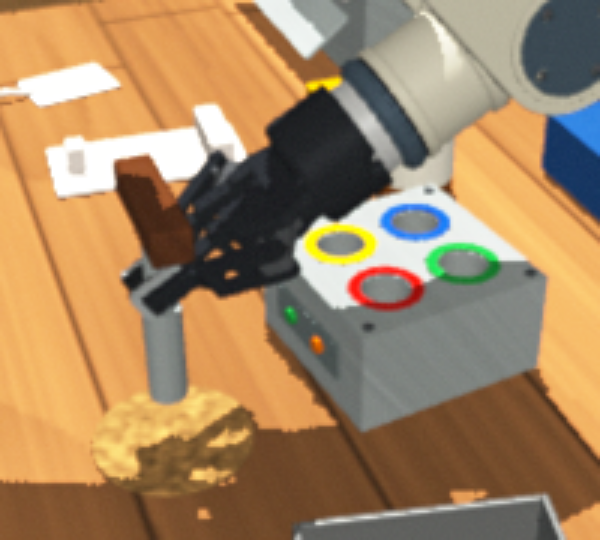

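The foot bottom shows at about (256,251) against a prediction of (256,250), so the pusher is upright over the mat. Now I lower it slowly.

Call:
{"api": "drive_tool", "payload": {
  "commands": [
    {"linear": [0.015, 0, 0.009], "dr": [0, 0, 0]},
    {"linear": [0.02, 0, 0.0116], "dr": [0, 0, 0]},
    {"linear": [0.012, 0, 0.007], "dr": [0, 0, 0]},
    {"linear": [0.004, 0, 0.0023], "dr": [0, 0, 0]},
    {"linear": [0, 0, 0], "dr": [0, 0, 0]},
    {"linear": [0, 0, 0], "dr": [0, 0, 0]}
  ]
}}

```text
t: 18.18
eef_pos: [452.4, -62.7, 103.8]
tcp_rot: [[0.497, -0.0, -0.868], [-0.0, -1.0, 0.0], [-0.868, 0.0, -0.497]]
force: [-0.5, 0.1, -2.0]
gripper_width: 16.1
grip_force: 68.8
```

Call:
{"api": "drive_tool", "payload": {
  "commands": [
    {"linear": [0.0026, 0, 0.0015], "dr": [0, 0, 0]},
    {"linear": [0.0026, 0, 0.0015], "dr": [0, 0, 0]},
    {"linear": [0, 0, 0], "dr": [0, 0, 0]},
    {"linear": [0, 0, 0], "dr": [0, 0, 0]}
  ]
}}

```text
t: 18.52
eef_pos: [452.6, -62.7, 101.1]
tcp_rot: [[0.498, -0.001, -0.867], [-0.001, -1.0, 0.0], [-0.867, 0.0, -0.498]]
force: [0.4, 0.1, -2.9]
gripper_width: 16.5
grip_force: 68.8
```

Call:
{"api": "drive_tool", "payload": {
  "commands": [
    {"linear": [0.0026, 0, 0.0015], "dr": [0, 0, 0]},
    {"linear": [0, 0, 0], "dr": [0, 0, 0]},
    {"linear": [0, 0, 0], "dr": [0, 0, 0]}
  ]
}}

```text
t: 18.77
eef_pos: [452.5, -62.7, 99.5]
tcp_rot: [[0.498, -0.0, -0.867], [-0.001, -1.0, 0.0], [-0.867, 0.0, -0.498]]
force: [-1.2, 0.8, -3.6]
gripper_width: 16.1
grip_force: 68.8
```

Call:
{"api": "drive_tool", "payload": {
  "commands": [
    {"linear": [0.0026, 0, 0.0015], "dr": [0, 0, 0]},
    {"linear": [0, 0, 0], "dr": [0, 0, 0]},
    {"linear": [0, 0, 0], "dr": [0, 0, 0]}
  ]
}}

```text
t: 19.02
eef_pos: [452.5, -62.7, 98.0]
tcp_rot: [[0.498, -0.0, -0.867], [-0.001, -1.0, 0.0], [-0.867, 0.0, -0.498]]
force: [0.1, 0.1, -2.8]
gripper_width: 15.8
grip_force: 68.8
```

Call:
{"api": "drive_tool", "payload": {
  "commands": [
    {"linear": [0.0026, 0, 0.0015], "dr": [0, 0, 0]},
    {"linear": [0, 0, 0], "dr": [0, 0, 0]},
    {"linear": [0, 0, 0], "dr": [0, 0, 0]}
  ]
}}

```text
t: 19.27
eef_pos: [452.5, -62.8, 97.2]
tcp_rot: [[0.497, -0.0, -0.867], [-0.001, -1.0, 0.0], [-0.867, 0.0, -0.497]]
force: [0.0, -0.6, 3.7]
gripper_width: 15.8
grip_force: 69.3
```

Call:
{"api": "drive_tool", "payload": {
  "commands": [
    {"linear": [0.0017, 0, 0.001], "dr": [0, 0, 0]},
    {"linear": [0, 0, 0], "dr": [0, 0, 0]},
    {"linear": [0, 0, 0], "dr": [0, 0, 0]}
  ]
}}

```text
t: 19.52
eef_pos: [452.5, -62.8, 97.1]
tcp_rot: [[0.496, -0.0, -0.868], [-0.001, -1.0, 0.0], [-0.868, 0.0, -0.496]]
force: [-0.0, -0.8, 10.4]
gripper_width: 16.2
grip_force: 69.6
```

```bash
python3 - <<'E'
from g import *
a=snap('side','s5')
s=manip.state();print(s['t'],s['eef_pos'],s['wrist_torque'],s['force'],s['gripper_width'])
gp=s['eef_pos']+6*s['tcp_rot'][:,2]
cv2.imwrite('pics/c5.png',cv2.resize(a[170:290,210:310],(500,600),interpolation=cv2.INTER_CUBIC)[:,:,::-1])
E
```

```text
[ 1.66764177e-06 -5.15171352e-18  1.00000385e+00]
19.5667 [452.4528299  -62.78356158  97.07744867] [0.01005085 0.84339654 0.05979449] [ 0.04144036 -1.23909163 10.15333554] 16.06527622807957
```

Call:
{"api": "drive_tool", "payload": {
  "commands": [
    {"linear": [-0.0014, 0, -0.0008], "dr": [0, 0, 0]},
    {"linear": [0, 0, 0], "dr": [0, 0, 0]}
  ]
}}

```text
t: 19.73
eef_pos: [452.5, -62.8, 97.1]
tcp_rot: [[0.498, -0.0, -0.867], [-0.001, -1.0, 0.0], [-0.867, 0.0, -0.498]]
force: [0.5, -1.5, 6.2]
gripper_width: 16.1
grip_force: 69.4
```

Call:
{"api": "drive_tool", "payload": {
  "commands": [
    {"linear": [0, 0, 0], "dr": [0, 0, 0]},
    {"linear": [0, 0, 0], "dr": [0, 0, 0]},
    {"linear": [0, 0, 0], "dr": [0, 0, 0]},
    {"linear": [0, 0, 0], "dr": [0, 0, 0]},
    {"linear": [0, 0, 0], "dr": [0, 0, 0]}
  ],
  "jaw": 0.35
}}

```text
t: 20.15
eef_pos: [452.5, -62.7, 96.2]
tcp_rot: [[0.498, -0.0, -0.867], [-0.0, -1.0, 0.0], [-0.867, 0.0, -0.498]]
force: [0.3, 0.6, 0.2]
gripper_width: 55.8
grip_force: 0.0
```

```bash
python3 - <<'E'
from g import *
a=snap('side','s6')
cv2.imwrite('pics/c6.png',cv2.resize(a[150:290,200:320],(515,600),interpolation=cv2.INTER_CUBIC)[:,:,::-1])
E
```

```text
[ 1.66764177e-06 -5.15171352e-18  1.00000385e+00]
```

View pics/c6.png

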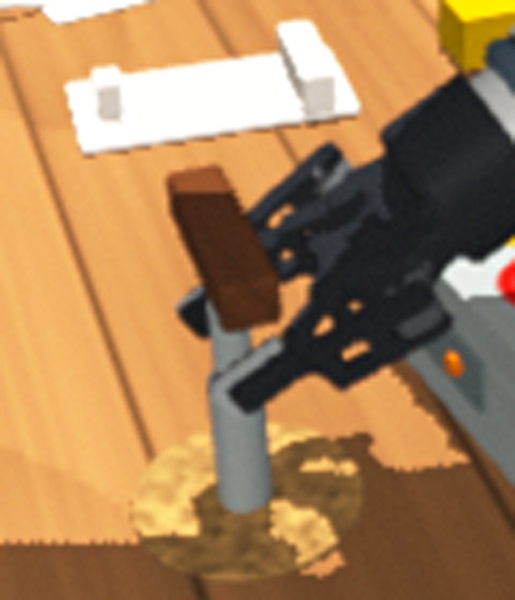

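The pusher stands on the mat with the fingers open and clear. I retract along the tool axis.

Call:
{"api": "drive_tool", "payload": {
  "commands": [
    {"linear": [0, 0, -0.02], "dr": [0, 0, 0]},
    {"linear": [0, 0, -0.04], "dr": [0, 0, 0]},
    {"linear": [0, 0, -0.07], "dr": [0, 0, 0]},
    {"linear": [0, 0, -0.07], "dr": [0, 0, 0]},
    {"linear": [0, 0, -0.07], "dr": [0, 0, 0]},
    {"linear": [0, 0, -0.07], "dr": [0, 0, 0]},
    {"linear": [-0.04, 0, -0.06], "dr": [0, 0, 0]}
  ]
}}

```text
t: 20.78
eef_pos: [617.8, -62.5, 212.3]
tcp_rot: [[0.497, -0.0, -0.868], [-0.0, -1.0, 0.0], [-0.868, -0.0, -0.497]]
force: [0.2, -0.4, 0.1]
gripper_width: 55.9
grip_force: 0.0
```

```bash
python3 - <<'E'
from g import *
s=manip.state();print(s['t'],s['eef_pos'],s['joints'].round(3))
Rd=rot([0,0,-1],[1,0,0])
f=plan([447.3,-62.7,260],Rd)
E
```

```text
[ 1.66764177e-06 -5.15171352e-18  1.00000385e+00]
20.7833 [617.75348288 -62.51492824 212.26102911] [-0.087  0.958  1.077 -0.09   2.153  1.478]
dr [-0.2605  0.2604 -0.4493] rows>= 14.6 | lin after turn [-0.0004 -0.3409 -0.0955] before [-0.2522  0.0004  0.2484] rows>= 4.3
```

Call:
{"api": "drive_tool", "payload": {
  "commands": [
    {"linear": [0, 0, 0], "dr": [-0.0174, 0.0174, -0.03]},
    {"linear": [0, 0, 0], "dr": [-0.0174, 0.0174, -0.03]},
    {"linear": [0, 0, 0], "dr": [-0.0174, 0.0174, -0.03]},
    {"linear": [0, 0, 0], "dr": [-0.0174, 0.0174, -0.03]},
    {"linear": [0, 0, 0], "dr": [-0.0174, 0.0174, -0.03]},
    {"linear": [0, 0, 0], "dr": [-0.0174, 0.0174, -0.03]},
    {"linear": [0, 0, 0], "dr": [-0.0174, 0.0174, -0.03]},
    {"linear": [0, 0, 0], "dr": [-0.0174, 0.0174, -0.03]}
  ]
}}

```text
t: 21.45
eef_pos: [616.7, -62.2, 214.1]
tcp_rot: [[0.511, 0.733, -0.449], [0.732, -0.645, -0.22], [-0.451, -0.216, -0.866]]
force: [-0.5, 0.5, -0.1]
gripper_width: 55.4
grip_force: 0.0
```

Call:
{"api": "drive_tool", "payload": {
  "commands": [
    {"linear": [0, 0, 0], "dr": [-0.0174, 0.0174, -0.03]},
    {"linear": [0, 0, 0], "dr": [-0.0174, 0.0174, -0.03]},
    {"linear": [0, 0, 0], "dr": [-0.0174, 0.0174, -0.03]},
    {"linear": [0, 0, 0], "dr": [-0.0174, 0.0174, -0.03]},
    {"linear": [0, 0, 0], "dr": [-0.0174, 0.0174, -0.03]},
    {"linear": [0, 0, 0], "dr": [-0.0174, 0.0174, -0.03]},
    {"linear": [0, 0, 0], "dr": [-0.0174, 0.0174, -0.03]},
    {"linear": [0, 0, -0.05], "dr": [0, 0, 0]}
  ],
  "jaw": 0.2
}}

```text
t: 22.12
eef_pos: [612.3, -63.3, 235.1]
tcp_rot: [[-0.007, 1.0, -0.002], [1.0, 0.007, 0.005], [0.005, -0.002, -1.0]]
force: [-0.6, -0.1, -1.1]
gripper_width: 68.4
grip_force: 0.0
```

Call:
{"api": "drive_tool", "payload": {
  "commands": [
    {"linear": [0, 0, -0.05], "dr": [0, 0, 0]},
    {"linear": [0, 0, 0], "dr": [0, 0, 0]},
    {"linear": [0, 0, 0], "dr": [0, 0, 0]},
    {"linear": [0, 0, 0], "dr": [0, 0, 0]}
  ]
}}

```text
t: 22.45
eef_pos: [615.8, -62.7, 263.3]
tcp_rot: [[-0.002, 1.0, 0.003], [1.0, 0.002, 0.001], [0.001, 0.003, -1.0]]
force: [-0.5, -0.4, -1.0]
gripper_width: 68.4
grip_force: 0.0
```

```bash
python3 - <<'E'
from g import *
s=manip.state();print(s['t'],s['eef_pos'],s['joints'].round(3))
a=snap('side','s7')
for n,z in (('bar top',158),):
  pass
hs=cv2.cvtColor(a,cv2.COLOR_RGB2HSV)
m=cv2.inRange(hs,np.array((0,80,20)),np.array((14,255,110)));m[:150]=0;m[215:]=0;m[:,:225]=0;m[:,285:]=0
c=max(cv2.findContours(m,0,1)[0],key=cv2.contourArea);print(cv2.boundingRect(c))
b=np.array([447.3,-62.7,146.])
C=np.array([b+[sx*13,sy*50,sz*12] for sx in(-1,1) for sy in(-1,1) for sz in(-1,1)]);pc=proj('side',C);print(pc.min(0),pc.max(0))
hc=cv2.convexHull(pc.astype(np.float32)).astype(int)
big=cv2.resize(a[150:270,200:320],(600,600),interpolation=cv2.INTER_CUBIC)
cv2.polylines(big,[((cv2.convexHull(pc.astype(np.float32))-[200,150])*5).astype(int)],True,(0,255,0),1)
cv2.imwrite('pics/c7.png',big[:,:,::-1])
Rd=rot([0,0,-1],[1,0,0])
f=plan([447.3,-62.7,230],Rd)
E
```

```text
[ 1.66764177e-06 -5.15171352e-18  1.00000385e+00]
22.45 [615.7522182  -62.71025036 263.34159464] [-0.121  0.405  1.64   0.002  1.093 -0.124]
(239, 194, 11, 21)
[237.00218308 186.05652012] [265.57404251 227.62216611]
dr [ 0.0006 -0.0004  0.0007] rows>= 0.0 | lin after turn [-2.000e-04 -3.363e-01  6.530e-02] before [ 0.0005 -0.3364  0.0647] rows>= 4.2
```

View pics/c7.png

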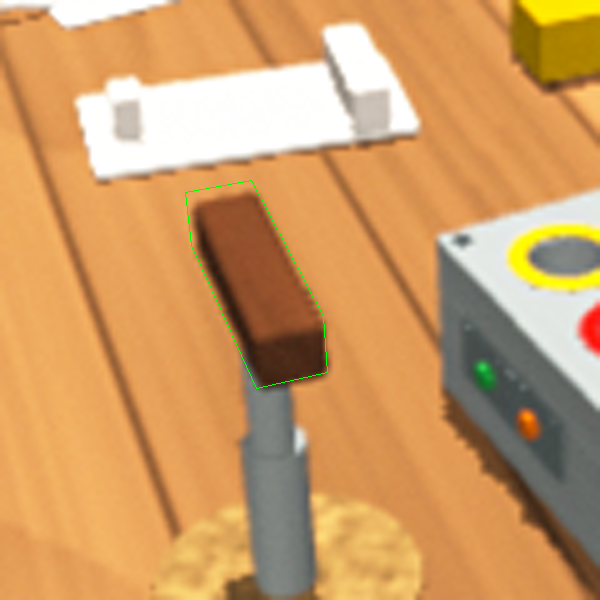

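The pusher stands upright on the mat, and the predicted bar outline lies within about 2 mm of the real one. Next I go above the bar and down.

Call:
{"api": "drive_tool", "payload": {
  "commands": [
    {"linear": [0, -0.04, 0], "dr": [0, 0, 0]},
    {"linear": [0, -0.07, 0], "dr": [0, 0, 0]},
    {"linear": [0, -0.075, 0], "dr": [0, 0, 0]},
    {"linear": [0, -0.075, 0], "dr": [0, 0, 0]},
    {"linear": [0, -0.05, 0], "dr": [0, 0, 0]},
    {"linear": [0, -0.026, 0], "dr": [0, 0, 0]},
    {"linear": [0, 0, 0], "dr": [0, 0, 0]},
    {"linear": [0, 0, 0], "dr": [0, 0, 0]}
  ]
}}

```text
t: 23.17
eef_pos: [447.6, -63.1, 262.4]
tcp_rot: [[-0.002, 1.0, 0.003], [1.0, 0.002, 0.001], [0.001, 0.003, -1.0]]
force: [0.8, 0.5, -0.4]
gripper_width: 68.3
grip_force: 0.0
```

```bash
python3 - <<'E'
from g import *
s=manip.state();print(s['t'],s['eef_pos'],s['joints'].round(3))
Rd=rot([0,0,-1],[1,0,0])
f=plan([447.8,-62.7,153],Rd)
E
```

```text
[ 1.66764177e-06 -5.15171352e-18  1.00000385e+00]
23.1667 [447.63619648 -63.05002813 262.44656055] [-0.167  0.156  1.993  0.002  0.989 -0.17 ]
dr [ 0.0009 -0.0004  0.0006] rows>= 0.0 | lin after turn [0.0007 0.0003 0.2189] before [ 0.0004 -0.0003  0.2189] rows>= 2.7
```

Call:
{"api": "drive_tool", "payload": {
  "commands": [
    {"linear": [0, 0, 0.04], "dr": [0.0009, 0, 0]},
    {"linear": [0, 0, 0.06], "dr": [0, 0, 0]},
    {"linear": [0, 0, 0.06], "dr": [0, 0, 0]},
    {"linear": [0, 0, 0.04], "dr": [0, 0, 0]},
    {"linear": [0, 0, 0.018], "dr": [0, 0, 0]},
    {"linear": [0, 0, 0], "dr": [0, 0, 0]},
    {"linear": [0, 0, 0], "dr": [0, 0, 0]}
  ]
}}

```text
t: 23.75
eef_pos: [448.8, -63.1, 153.7]
tcp_rot: [[-0.002, 1.0, -0.0], [1.0, 0.002, 0.001], [0.001, -0.0, -1.0]]
force: [0.5, 0.1, 0.4]
gripper_width: 68.5
grip_force: 0.0
```

Call:
{"api": "drive_tool", "payload": {
  "commands": [
    {"linear": [0, 0, 0], "dr": [0, 0, 0]},
    {"linear": [0, 0, 0], "dr": [0, 0, 0]},
    {"linear": [0, 0, 0], "dr": [0, 0, 0]},
    {"linear": [0, 0, 0], "dr": [0, 0, 0]},
    {"linear": [0, 0, 0], "dr": [0, 0, 0]},
    {"linear": [0, 0, 0], "dr": [0, 0, 0]},
    {"linear": [0, 0, 0], "dr": [0, 0, 0]},
    {"linear": [0, 0, 0], "dr": [0, 0, 0]}
  ],
  "jaw": 1,
  "newtons": 70
}}

```text
t: 24.42
eef_pos: [448.6, -63.2, 155.0]
tcp_rot: [[-0.002, 1.0, 0.002], [1.0, 0.002, 0.001], [0.001, 0.002, -1.0]]
force: [-1.0, -0.5, 6.7]
gripper_width: 25.1
grip_force: 68.8
```

```bash
python3 - <<'E'
from g import *
s=manip.state();print(s['t'],s['eef_pos'],s['force'],s['gripper_width'],s['joints'].round(3))
Rd=rot([0,0,-1],[1,0,0])
f=plan([662.3,18.5,270],Rd)
E
```

```text
[ 1.66764177e-06 -5.15171352e-18  1.00000385e+00]
24.4167 [448.56104387 -63.16219651 155.0026767 ] [-0.98604077 -0.50834134  6.66978843] 25.094734393689293 [-1.670e-01  3.370e-01  2.074e+00  2.000e-03  7.290e-01 -1.700e-01]
dr [ 0.0007 -0.0002  0.0006] rows>= 0.0 | lin after turn [ 0.1633  0.4275 -0.23  ] before [ 0.1627  0.4283 -0.2289] rows>= 6.2
```

Call:
{"api": "drive_tool", "payload": {
  "commands": [
    {"linear": [0, 0, -0.03], "dr": [0, 0, 0]},
    {"linear": [0, 0, -0.06], "dr": [0, 0, 0]},
    {"linear": [0, 0, -0.07], "dr": [0, 0, 0]},
    {"linear": [0, 0, -0.05], "dr": [0, 0, 0]},
    {"linear": [0.008, 0.02, -0.02], "dr": [0, 0, 0]}
  ]
}}

```text
t: 24.83
eef_pos: [457.9, -59.6, 272.6]
tcp_rot: [[-0.002, 1.0, 0.005], [1.0, 0.002, 0.0], [0.0, 0.005, -1.0]]
force: [0.6, -0.7, -4.0]
gripper_width: 24.7
grip_force: 69.8
```

Call:
{"api": "drive_tool", "payload": {
  "commands": [
    {"linear": [0.0215, 0.056, 0], "dr": [0, 0, 0]},
    {"linear": [0.028, 0.073, 0], "dr": [0, 0, 0]},
    {"linear": [0.028, 0.073, 0], "dr": [0, 0, 0]},
    {"linear": [0.028, 0.073, 0], "dr": [0, 0, 0]},
    {"linear": [0.028, 0.073, 0], "dr": [0, 0, 0]},
    {"linear": [0.0215, 0.06, 0], "dr": [0, 0, 0]},
    {"linear": [0, 0, 0.025], "dr": [0, 0, 0]},
    {"linear": [0, 0, 0.02], "dr": [0, 0, 0]}
  ]
}}

```text
t: 25.5
eef_pos: [662.6, 19.5, 245.7]
tcp_rot: [[-0.003, 1.0, 0.001], [1.0, 0.003, 0.001], [0.001, 0.001, -1.0]]
force: [-0.1, -1.1, -3.4]
gripper_width: 25.0
grip_force: 70.4
```

Call:
{"api": "drive_tool", "payload": {
  "commands": [
    {"linear": [0, 0, 0], "dr": [0, 0, 0]},
    {"linear": [0, 0, 0], "dr": [0, 0, 0]},
    {"linear": [0, 0, 0], "dr": [0, 0, 0]}
  ]
}}

```text
t: 25.75
eef_pos: [660.8, 18.3, 246.7]
tcp_rot: [[-0.001, 1.0, -0.0], [1.0, 0.001, 0.001], [0.001, -0.0, -1.0]]
force: [0.2, 0.8, -2.7]
gripper_width: 24.7
grip_force: 70.2
```

```bash
python3 - <<'E'
from g import *
a=snap('side','s8');b=snap('top','t8')
s=manip.state();print(s['t'],s['eef_pos'],s['force'],s['joints'].round(3))
p=s['eef_pos']; ft=p-[0,0,151]
Rd=rot([0,0,-1],[1,0,0])
plan([662.3,18.5,245],Rd)
k=5
def cyl(c,r,z):
    t=np.linspace(0,2*np.pi,40);return np.c_[c[0]+r*np.cos(t),c[1]+r*np.sin(t),np.full(40,z)]
big=cv2.resize(a[110:230,280:400],(600,600),interpolation=cv2.INTER_CUBIC)
for c,r,z in ((ft,13,ft[2]),(ft,13,ft[2]+70),([662.3,18.5],26.5,80),([598.9,10.2],26.5,80),([607.3,-53.3],26.5,80),([670.7,-44.9],26.5,80)):
    cv2.polylines(big,[((proj('side',cyl(c,r,z))+.5-[280,110])*k).astype(int)],True,(255,255,255),1)
cv2.imwrite('pics/c8.png',big[:,:,::-1])
E
```

```text
[ 1.66764177e-06 -5.15171352e-18  1.00000385e+00]
25.85 [661.48044705  18.37540419 247.41979751] [-1.09879282  0.15733276 -2.80123406] [9.000e-03 4.860e-01 1.551e+00 1.000e-03 1.104e+00 7.000e-03]
dr [ 0.0005 -0.0004  0.0005] rows>= 0.0 | lin after turn [0.0002 0.0016 0.0048] before [0.0002 0.0016 0.0048] rows>= 0.1
```

View pics/c8.png

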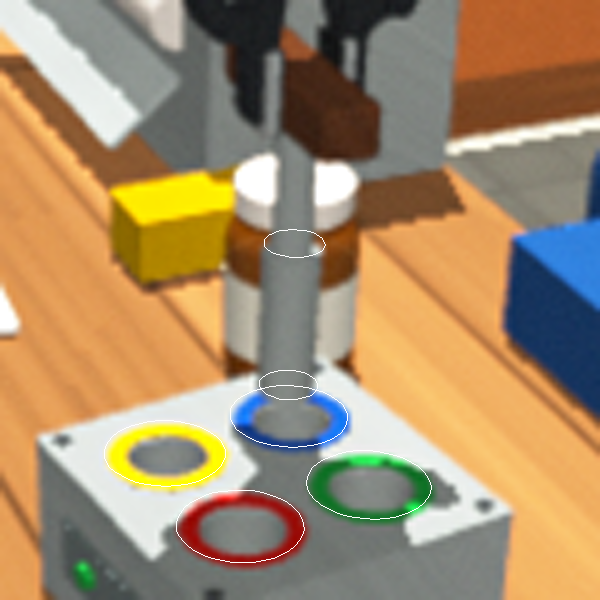

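The wells and the foot outline agree in the side view (foot axis at about crop (287,400), over the blue ring), so I descend gently.

Call:
{"api": "drive_tool", "payload": {
  "commands": [
    {"linear": [0, 0.0012, 0.015], "dr": [0, 0, 0]},
    {"linear": [0, 0, 0.008], "dr": [0, 0, 0]},
    {"linear": [0, 0, 0], "dr": [0, 0, 0]}
  ]
}}

```text
t: 26.1
eef_pos: [661.5, 18.7, 233.8]
tcp_rot: [[-0.002, 1.0, -0.001], [1.0, 0.002, 0.001], [0.001, -0.001, -1.0]]
force: [-0.2, -0.3, -3.4]
gripper_width: 24.9
grip_force: 70.3
```

Call:
{"api": "drive_tool", "payload": {
  "commands": [
    {"linear": [0, 0, 0.006], "dr": [0, 0, 0]},
    {"linear": [0, 0, 0.006], "dr": [0, 0, 0]},
    {"linear": [0, 0, 0.006], "dr": [0, 0, 0]},
    {"linear": [0, 0, 0], "dr": [0, 0, 0]}
  ]
}}

```text
t: 26.43
eef_pos: [661.9, 18.8, 225.1]
tcp_rot: [[-0.002, 1.0, -0.001], [1.0, 0.002, 0.001], [0.001, -0.001, -1.0]]
force: [0.0, 1.0, -2.8]
gripper_width: 24.6
grip_force: 70.3
```

Call:
{"api": "drive_tool", "payload": {
  "commands": [
    {"linear": [0, 0, 0.006], "dr": [0, 0, 0]},
    {"linear": [0, 0, 0.006], "dr": [0, 0, 0]},
    {"linear": [0, 0, 0], "dr": [0, 0, 0]},
    {"linear": [0, 0, 0], "dr": [0, 0, 0]}
  ]
}}

```text
t: 26.77
eef_pos: [662.2, 18.9, 219.7]
tcp_rot: [[-0.002, 1.0, -0.0], [1.0, 0.002, 0.001], [0.001, -0.0, -1.0]]
force: [0.1, -0.8, -3.8]
gripper_width: 25.1
grip_force: 70.3
```

Call:
{"api": "drive_tool", "payload": {
  "commands": [
    {"linear": [0, 0, 0.02], "dr": [0, 0, 0]},
    {"linear": [0, 0, 0.02], "dr": [0, 0, 0]},
    {"linear": [0, 0, 0.02], "dr": [0, 0, 0]},
    {"linear": [0, 0, 0.016], "dr": [0, 0, 0]},
    {"linear": [0, 0, 0], "dr": [0, 0, 0]},
    {"linear": [0, 0, 0], "dr": [0, 0, 0]}
  ]
}}

```text
t: 27.27
eef_pos: [661.8, 18.9, 180.8]
tcp_rot: [[-0.002, 1.0, -0.002], [1.0, 0.002, 0.001], [0.001, -0.002, -1.0]]
force: [0.2, -0.5, -2.5]
gripper_width: 24.7
grip_force: 70.2
```

Call:
{"api": "drive_tool", "payload": {
  "commands": [
    {"linear": [0, 0, 0.006], "dr": [0, 0, 0]},
    {"linear": [0, 0, 0.006], "dr": [0, 0, 0]},
    {"linear": [0, 0, 0.004], "dr": [0, 0, 0]},
    {"linear": [0, 0, 0], "dr": [0, 0, 0]},
    {"linear": [0, 0, 0], "dr": [0, 0, 0]}
  ]
}}

```text
t: 27.68
eef_pos: [662.7, 18.9, 174.4]
tcp_rot: [[-0.002, 1.0, 0.001], [1.0, 0.002, 0.001], [0.001, 0.001, -1.0]]
force: [-0.1, 0.2, -0.8]
gripper_width: 25.1
grip_force: 70.6
```

Call:
{"api": "drive_tool", "payload": {
  "commands": [
    {"linear": [0, 0, 0.004], "dr": [0, 0, 0]},
    {"linear": [0, 0, 0.002], "dr": [0, 0, 0]},
    {"linear": [0, 0, 0], "dr": [0, 0, 0]},
    {"linear": [0, 0, 0], "dr": [0, 0, 0]}
  ]
}}

```text
t: 28.02
eef_pos: [662.7, 18.9, 171.3]
tcp_rot: [[-0.002, 1.0, 0.001], [1.0, 0.002, 0.001], [0.001, 0.001, -1.0]]
force: [1.2, -0.2, 1.1]
gripper_width: 24.7
grip_force: 70.8
```

Call:
{"api": "drive_tool", "payload": {
  "commands": [
    {"linear": [0, 0, 0.004], "dr": [0, 0, 0]},
    {"linear": [0, 0, 0.004], "dr": [0, 0, 0]},
    {"linear": [0, 0, 0.003], "dr": [0, 0, 0]},
    {"linear": [0, 0, 0], "dr": [0, 0, 0]},
    {"linear": [0, 0, 0], "dr": [0, 0, 0]}
  ]
}}

```text
t: 28.43
eef_pos: [662.6, 18.9, 165.7]
tcp_rot: [[-0.002, 1.0, 0.001], [1.0, 0.002, 0.001], [0.001, 0.001, -1.0]]
force: [0.6, -0.9, 4.0]
gripper_width: 25.1
grip_force: 71.2
```

Call:
{"api": "drive_tool", "payload": {
  "commands": [
    {"linear": [0, 0, 0.002], "dr": [0, 0, 0]},
    {"linear": [0, 0, 0.002], "dr": [0, 0, 0]},
    {"linear": [0, 0, 0], "dr": [0, 0, 0]},
    {"linear": [0, 0, 0], "dr": [0, 0, 0]}
  ]
}}

```text
t: 28.77
eef_pos: [662.9, 18.9, 164.9]
tcp_rot: [[-0.002, 1.0, 0.002], [1.0, 0.002, 0.001], [0.001, 0.002, -1.0]]
force: [-1.5, 0.3, 11.6]
gripper_width: 25.0
grip_force: 72.5
```

Call:
{"api": "drive_tool", "payload": {
  "commands": [
    {"linear": [0, 0, 0.0015], "dr": [0, 0, 0]},
    {"linear": [0, 0, 0], "dr": [0, 0, 0]},
    {"linear": [0, 0, 0], "dr": [0, 0, 0]},
    {"linear": [0, 0, 0], "dr": [0, 0, 0]}
  ]
}}

```text
t: 29.1
eef_pos: [663.0, 18.9, 164.9]
tcp_rot: [[-0.002, 1.0, 0.002], [1.0, 0.002, 0.001], [0.001, 0.002, -1.0]]
force: [-2.3, 1.2, 16.3]
gripper_width: 24.9
grip_force: 73.1
```

Call:
{"api": "drive_tool", "payload": {
  "commands": [
    {"linear": [0, 0, -0.015], "dr": [0, 0, 0]},
    {"linear": [0, 0, -0.03], "dr": [0, 0, 0]},
    {"linear": [0, 0, -0.04], "dr": [0, 0, 0]},
    {"linear": [0, 0, -0.04], "dr": [0, 0, 0]},
    {"linear": [0, 0, -0.03], "dr": [0, 0, 0]},
    {"linear": [0, 0, -0.015], "dr": [0, 0, 0]},
    {"linear": [0, 0, 0], "dr": [0, 0, 0]},
    {"linear": [0, 0, 0], "dr": [0, 0, 0]}
  ]
}}

```text
t: 29.77
eef_pos: [661.7, 18.8, 246.9]
tcp_rot: [[-0.002, 1.0, -0.001], [1.0, 0.002, 0.001], [0.001, -0.001, -1.0]]
force: [-0.3, -0.1, -2.3]
gripper_width: 24.7
grip_force: 70.4
```

```bash
python3 - <<'E'
from g import *
s=manip.state();print(s['t'],s['eef_pos'],s['force'])
Rd=rot([0,0,-1],[1,0,0])
plan([598.9,10.2,234],Rd)
a=snap('side','s9')
cv2.imwrite('pics/c9.png',a[110:230,280:400,::-1])
def cl(c):  # mean colour at key centre of blue well
    return a[tuple(np.round(proj('side',[*c,24])[0]).astype(int)[::-1])]
E
```

```text
[ 1.66764177e-06 -5.15171352e-18  1.00000385e+00]
29.7667 [661.74721215  18.79780014 246.85354267] [-0.33593153 -0.0622822  -2.29842728]
dr [-0.0003 -0.0004  0.0006] rows>= 0.0 | lin after turn [-0.0172 -0.1257  0.0257] before [-0.017  -0.1257  0.0258] rows>= 1.6
```

Blue is pressed home: 16 N with a hard stop at z = 164.9. Yellow next.

Call:
{"api": "drive_tool", "payload": {
  "commands": [
    {"linear": [-0.003, -0.02, 0], "dr": [0, 0, 0]},
    {"linear": [-0.006, -0.045, 0], "dr": [0, 0, 0]},
    {"linear": [-0.005, -0.04, 0], "dr": [0, 0, 0]},
    {"linear": [-0.003, -0.0205, 0], "dr": [0, 0, 0]},
    {"linear": [0, 0, 0], "dr": [0, 0, 0]},
    {"linear": [0, 0, 0.015], "dr": [0, 0, 0]},
    {"linear": [0, 0, 0.01], "dr": [0, 0, 0]},
    {"linear": [0, 0, 0], "dr": [0, 0, 0]}
  ]
}}

```text
t: 30.48
eef_pos: [599.6, 10.3, 233.6]
tcp_rot: [[-0.002, 1.0, -0.001], [1.0, 0.002, 0.001], [0.001, -0.001, -1.0]]
force: [-0.6, -0.5, -2.1]
gripper_width: 24.9
grip_force: 70.3
```

Call:
{"api": "drive_tool", "payload": {
  "commands": [
    {"linear": [0, 0, 0.006], "dr": [0, 0, 0]},
    {"linear": [0, 0, 0.006], "dr": [0, 0, 0]},
    {"linear": [0, 0, 0.006], "dr": [0, 0, 0]},
    {"linear": [0, 0, 0.006], "dr": [0, 0, 0]},
    {"linear": [0, 0, 0], "dr": [0, 0, 0]}
  ]
}}

```text
t: 30.9
eef_pos: [599.3, 10.2, 222.4]
tcp_rot: [[-0.002, 1.0, -0.001], [1.0, 0.002, 0.001], [0.001, -0.001, -1.0]]
force: [-1.5, -0.0, -2.6]
gripper_width: 25.0
grip_force: 70.3
```

Call:
{"api": "drive_tool", "payload": {
  "commands": [
    {"linear": [0, 0, 0.02], "dr": [0, 0, 0]},
    {"linear": [0, 0, 0.024], "dr": [0, 0, 0]},
    {"linear": [0, 0, 0.022], "dr": [0, 0, 0]},
    {"linear": [0, 0, 0.016], "dr": [0, 0, 0]},
    {"linear": [0, 0, 0.006], "dr": [0, 0, 0]},
    {"linear": [0, 0, 0], "dr": [0, 0, 0]}
  ]
}}

```text
t: 31.4
eef_pos: [598.8, 10.2, 177.7]
tcp_rot: [[-0.002, 1.0, -0.002], [1.0, 0.002, 0.001], [0.001, -0.002, -1.0]]
force: [0.2, -0.1, -2.3]
gripper_width: 24.7
grip_force: 70.3
```

Call:
{"api": "drive_tool", "payload": {
  "commands": [
    {"linear": [0, 0, 0.004], "dr": [0, 0, 0]},
    {"linear": [0, 0, 0.004], "dr": [0, 0, 0]},
    {"linear": [0, 0, 0.004], "dr": [0, 0, 0]},
    {"linear": [0, 0, 0.004], "dr": [0, 0, 0]},
    {"linear": [0, 0, 0.004], "dr": [0, 0, 0]},
    {"linear": [0, 0, 0.003], "dr": [0, 0, 0]},
    {"linear": [0, 0, 0], "dr": [0, 0, 0]},
    {"linear": [0, 0, 0], "dr": [0, 0, 0]}
  ]
}}

```text
t: 32.07
eef_pos: [600.0, 10.3, 168.1]
tcp_rot: [[-0.002, 1.0, 0.001], [1.0, 0.002, 0.001], [0.001, 0.001, -1.0]]
force: [0.4, -0.2, 1.9]
gripper_width: 25.1
grip_force: 71.1
```

Call:
{"api": "drive_tool", "payload": {
  "commands": [
    {"linear": [0, 0, 0.003], "dr": [0, 0, 0]},
    {"linear": [0, 0, 0], "dr": [0, 0, 0]},
    {"linear": [0, 0, 0], "dr": [0, 0, 0]}
  ]
}}

```text
t: 32.32
eef_pos: [600.0, 10.3, 166.4]
tcp_rot: [[-0.002, 1.0, 0.001], [1.0, 0.002, 0.001], [0.001, 0.001, -1.0]]
force: [1.1, 0.0, 3.2]
gripper_width: 24.9
grip_force: 71.2
```

Call:
{"api": "drive_tool", "payload": {
  "commands": [
    {"linear": [0, 0, 0.003], "dr": [0, 0, 0]},
    {"linear": [0, 0, 0.002], "dr": [0, 0, 0]},
    {"linear": [0, 0, 0], "dr": [0, 0, 0]},
    {"linear": [0, 0, 0], "dr": [0, 0, 0]}
  ]
}}

```text
t: 32.65
eef_pos: [600.2, 10.3, 164.9]
tcp_rot: [[-0.002, 1.0, 0.002], [1.0, 0.002, 0.001], [0.001, 0.002, -1.0]]
force: [-2.0, 0.3, 12.7]
gripper_width: 25.2
grip_force: 72.5
```

Call:
{"api": "drive_tool", "payload": {
  "commands": [
    {"linear": [0, 0, 0.0015], "dr": [0, 0, 0]},
    {"linear": [0, 0, 0], "dr": [0, 0, 0]},
    {"linear": [0, 0, 0], "dr": [0, 0, 0]},
    {"linear": [0, 0, 0], "dr": [0, 0, 0]}
  ]
}}

```text
t: 32.98
eef_pos: [600.4, 10.3, 164.8]
tcp_rot: [[-0.002, 1.0, 0.002], [1.0, 0.002, 0.001], [0.001, 0.002, -1.0]]
force: [-3.9, 0.1, 17.5]
gripper_width: 24.5
grip_force: 73.3
```

Yellow is pressed home at 17.5 N. I raise the pusher and move to green.

Call:
{"api": "drive_tool", "payload": {
  "commands": [
    {"linear": [0, 0, -0.015], "dr": [0, 0, 0]},
    {"linear": [0, 0, -0.03], "dr": [0, 0, 0]},
    {"linear": [0, 0, -0.04], "dr": [0, 0, 0]},
    {"linear": [0, 0, -0.04], "dr": [0, 0, 0]},
    {"linear": [0, 0, -0.03], "dr": [0, 0, 0]},
    {"linear": [0, 0, -0.015], "dr": [0, 0, 0]},
    {"linear": [0, 0, 0], "dr": [0, 0, 0]},
    {"linear": [0, 0, 0], "dr": [0, 0, 0]}
  ]
}}

```text
t: 33.65
eef_pos: [599.0, 10.2, 247.1]
tcp_rot: [[-0.002, 1.0, -0.001], [1.0, 0.002, 0.001], [0.001, -0.001, -1.0]]
force: [-0.6, 0.2, -3.1]
gripper_width: 24.8
grip_force: 70.4
```

```bash
python3 - <<'E'
from g import *
s=manip.state();print(s['t'],s['eef_pos'],s['force'])
plan([670.7,-44.9,234],rot([0,0,-1],[1,0,0]))
E
```

```text
[ 1.66764177e-06 -5.15171352e-18  1.00000385e+00]
33.65 [599.01922835  10.18397363 247.12182655] [-0.64437244  0.24741647 -3.10278702]
dr [-0.0003 -0.0003  0.0007] rows>= 0.0 | lin after turn [-0.1102  0.1434  0.0262] before [-0.1105  0.1432  0.026 ] rows>= 2.2
```

Call:
{"api": "drive_tool", "payload": {
  "commands": [
    {"linear": [-0.02, 0.026, 0], "dr": [0, 0, 0]},
    {"linear": [-0.035, 0.046, 0], "dr": [0, 0, 0]},
    {"linear": [-0.035, 0.046, 0], "dr": [0, 0, 0]},
    {"linear": [-0.0204, 0.0252, 0], "dr": [0, 0, 0]},
    {"linear": [0, 0, 0], "dr": [0, 0, 0]},
    {"linear": [0, 0, 0.015], "dr": [0, 0, 0]},
    {"linear": [0, 0, 0.01], "dr": [0, 0, 0]},
    {"linear": [0, 0, 0], "dr": [0, 0, 0]}
  ]
}}

```text
t: 34.32
eef_pos: [669.1, -44.2, 232.4]
tcp_rot: [[-0.002, 1.0, -0.005], [1.0, 0.002, 0.002], [0.002, -0.005, -1.0]]
force: [-0.3, 0.4, -2.5]
gripper_width: 24.8
grip_force: 70.3
```

Call:
{"api": "drive_tool", "payload": {
  "commands": [
    {"linear": [0, 0, 0.006], "dr": [0, 0, 0]},
    {"linear": [0, 0, 0.006], "dr": [0, 0, 0]},
    {"linear": [0, 0, 0.006], "dr": [0, 0, 0]},
    {"linear": [0, 0, 0.006], "dr": [0, 0, 0]},
    {"linear": [0, 0, 0], "dr": [0, 0, 0]}
  ]
}}

```text
t: 34.73
eef_pos: [670.9, -44.7, 222.8]
tcp_rot: [[-0.002, 1.0, -0.0], [1.0, 0.002, 0.001], [0.001, -0.0, -1.0]]
force: [-0.6, -0.1, -2.8]
gripper_width: 24.8
grip_force: 70.3
```

Call:
{"api": "drive_tool", "payload": {
  "commands": [
    {"linear": [0, 0, 0.02], "dr": [0, 0, 0]},
    {"linear": [0, 0, 0.024], "dr": [0, 0, 0]},
    {"linear": [0, 0, 0.022], "dr": [0, 0, 0]},
    {"linear": [0, 0, 0.016], "dr": [0, 0, 0]},
    {"linear": [0, 0, 0.006], "dr": [0, 0, 0]},
    {"linear": [0, 0, 0], "dr": [0, 0, 0]}
  ]
}}

```text
t: 35.23
eef_pos: [670.5, -44.8, 177.6]
tcp_rot: [[-0.002, 1.0, -0.002], [1.0, 0.002, 0.001], [0.001, -0.002, -1.0]]
force: [0.7, -1.3, -2.5]
gripper_width: 24.8
grip_force: 70.3
```

Call:
{"api": "drive_tool", "payload": {
  "commands": [
    {"linear": [0, 0, 0.004], "dr": [0, 0, 0]},
    {"linear": [0, 0, 0.004], "dr": [0, 0, 0]},
    {"linear": [0, 0, 0.004], "dr": [0, 0, 0]},
    {"linear": [0, 0, 0.004], "dr": [0, 0, 0]},
    {"linear": [0, 0, 0.004], "dr": [0, 0, 0]},
    {"linear": [0, 0, 0.003], "dr": [0, 0, 0]},
    {"linear": [0, 0, 0.003], "dr": [0, 0, 0]},
    {"linear": [0, 0, 0], "dr": [0, 0, 0]}
  ]
}}

```text
t: 35.9
eef_pos: [671.8, -44.8, 166.8]
tcp_rot: [[-0.002, 1.0, 0.002], [1.0, 0.002, 0.001], [0.001, 0.002, -1.0]]
force: [-0.1, -0.2, 2.3]
gripper_width: 25.1
grip_force: 71.2
```

Call:
{"api": "drive_tool", "payload": {
  "commands": [
    {"linear": [0, 0, 0.003], "dr": [0, 0, 0]},
    {"linear": [0, 0, 0.002], "dr": [0, 0, 0]},
    {"linear": [0, 0, 0], "dr": [0, 0, 0]},
    {"linear": [0, 0, 0], "dr": [0, 0, 0]}
  ]
}}

```text
t: 36.23
eef_pos: [671.9, -44.8, 165.0]
tcp_rot: [[-0.002, 1.0, 0.002], [1.0, 0.002, 0.001], [0.001, 0.002, -1.0]]
force: [-1.4, 0.0, 8.4]
gripper_width: 25.1
grip_force: 72.0
```

Call:
{"api": "drive_tool", "payload": {
  "commands": [
    {"linear": [0, 0, 0.0025], "dr": [0, 0, 0]},
    {"linear": [0, 0, 0], "dr": [0, 0, 0]},
    {"linear": [0, 0, 0], "dr": [0, 0, 0]},
    {"linear": [0, 0, 0], "dr": [0, 0, 0]}
  ]
}}

```text
t: 36.57
eef_pos: [672.1, -44.9, 164.9]
tcp_rot: [[-0.002, 1.0, 0.003], [1.0, 0.002, 0.001], [0.001, 0.003, -1.0]]
force: [-3.4, 0.0, 15.2]
gripper_width: 25.1
grip_force: 73.0
```

Call:
{"api": "drive_tool", "payload": {
  "commands": [
    {"linear": [0, 0, -0.015], "dr": [0, 0, 0]},
    {"linear": [0, 0, -0.03], "dr": [0, 0, 0]},
    {"linear": [0, 0, -0.045], "dr": [0, 0, 0]},
    {"linear": [0, 0, -0.045], "dr": [0, 0, 0]},
    {"linear": [0, 0, -0.04], "dr": [0, 0, 0]},
    {"linear": [0, 0, -0.03], "dr": [0, 0, 0]},
    {"linear": [0, 0, -0.01], "dr": [0, 0, 0]},
    {"linear": [0, 0, 0], "dr": [0, 0, 0]}
  ]
}}

```text
t: 37.23
eef_pos: [671.6, -44.9, 271.0]
tcp_rot: [[-0.002, 1.0, 0.002], [1.0, 0.002, 0.001], [0.001, 0.002, -1.0]]
force: [-0.3, 0.3, -2.0]
gripper_width: 25.1
grip_force: 70.5
```

```bash
python3 - <<'E'
from g import *
s=manip.state();print(s['t'],s['eef_pos'],s['force'])
R=rot([0,0,-1],[1,0,0])
f=plan([448,-62.5,265],R);plan([448,-62.5,160],R,f)
E
```

```text
[ 1.66764177e-06 -5.15171352e-18  1.00000385e+00]
37.2333 [671.59077069 -44.92493859 270.96507194] [-0.34509403  0.31283017 -1.98979077]
dr [ 0.0006 -0.0003  0.0006] rows>= 0.0 | lin after turn [-0.0352 -0.4472  0.0119] before [-0.0343 -0.4473  0.011 ] rows>= 5.5
dr [0. 0. 0.] rows>= 0.0 | lin after turn [0.   0.   0.21] before [0.   0.   0.21] rows>= 2.6
```

All three keys have been pressed. The pusher goes back to the mat.

Call:
{"api": "drive_tool", "payload": {
  "commands": [
    {"linear": [-0.004, -0.04, 0], "dr": [0, 0, 0]},
    {"linear": [-0.006, -0.075, 0], "dr": [0, 0, 0]},
    {"linear": [-0.006, -0.075, 0], "dr": [0, 0, 0]},
    {"linear": [-0.006, -0.075, 0], "dr": [0, 0, 0]},
    {"linear": [-0.006, -0.075, 0], "dr": [0, 0, 0]},
    {"linear": [-0.005, -0.07, 0], "dr": [0, 0, 0]},
    {"linear": [-0.002, -0.037, 0], "dr": [0, 0, 0]},
    {"linear": [0, 0, 0], "dr": [0, 0, 0]}
  ]
}}

```text
t: 37.9
eef_pos: [442.3, -62.5, 268.0]
tcp_rot: [[-0.001, 1.0, -0.006], [1.0, 0.001, 0.002], [0.002, -0.006, -1.0]]
force: [-0.7, -0.2, -3.6]
gripper_width: 24.9
grip_force: 70.6
```

Call:
{"api": "drive_tool", "payload": {
  "commands": [
    {"linear": [0, 0, 0.03], "dr": [0, 0, 0]},
    {"linear": [0, 0, 0.05], "dr": [0, 0, 0]},
    {"linear": [0, 0, 0.06], "dr": [0, 0, 0]},
    {"linear": [0, 0, 0.05], "dr": [0, 0, 0]},
    {"linear": [0, 0, 0.025], "dr": [0, 0, 0]},
    {"linear": [0, 0, 0], "dr": [0, 0, 0]},
    {"linear": [0, 0, 0], "dr": [0, 0, 0]}
  ]
}}

```text
t: 38.48
eef_pos: [447.4, -62.6, 161.4]
tcp_rot: [[-0.002, 1.0, -0.003], [1.0, 0.002, 0.002], [0.002, -0.003, -1.0]]
force: [0.1, -0.1, -2.6]
gripper_width: 25.1
grip_force: 70.5
```

Call:
{"api": "drive_tool", "payload": {
  "commands": [
    {"linear": [0, 0, 0.003], "dr": [0, 0, 0]},
    {"linear": [0, 0, 0], "dr": [0, 0, 0]},
    {"linear": [0, 0, 0], "dr": [0, 0, 0]},
    {"linear": [0, 0, 0], "dr": [0, 0, 0]}
  ]
}}

```text
t: 38.82
eef_pos: [448.4, -62.8, 161.8]
tcp_rot: [[-0.002, 1.0, 0.002], [1.0, 0.002, 0.001], [0.001, 0.002, -1.0]]
force: [-0.6, 0.1, -3.0]
gripper_width: 25.2
grip_force: 70.5
```

Call:
{"api": "drive_tool", "payload": {
  "commands": [
    {"linear": [0, 0, 0.004], "dr": [0, 0, 0]},
    {"linear": [0, 0, 0.004], "dr": [0, 0, 0]},
    {"linear": [0, 0, 0.002], "dr": [0, 0, 0]},
    {"linear": [0, 0, 0], "dr": [0, 0, 0]},
    {"linear": [0, 0, 0], "dr": [0, 0, 0]}
  ]
}}

```text
t: 39.23
eef_pos: [447.8, -62.7, 155.9]
tcp_rot: [[-0.002, 1.0, 0.0], [1.0, 0.002, 0.001], [0.001, 0.0, -1.0]]
force: [-0.5, -0.1, -2.4]
gripper_width: 24.9
grip_force: 70.5
```

Call:
{"api": "drive_tool", "payload": {
  "commands": [
    {"linear": [0, 0, 0.002], "dr": [0, 0, 0]},
    {"linear": [0, 0, 0.001], "dr": [0, 0, 0]},
    {"linear": [0, 0, 0], "dr": [0, 0, 0]},
    {"linear": [0, 0, 0], "dr": [0, 0, 0]}
  ]
}}

```text
t: 39.57
eef_pos: [448.1, -62.8, 155.0]
tcp_rot: [[-0.002, 1.0, 0.001], [1.0, 0.002, 0.001], [0.001, 0.001, -1.0]]
force: [-1.9, -0.3, 5.2]
gripper_width: 25.0
grip_force: 71.6
```

Contact at 5 N. I release and rise straight up.

Call:
{"api": "drive_tool", "payload": {
  "commands": [
    {"linear": [0, 0, 0], "dr": [0, 0, 0]},
    {"linear": [0, 0, 0], "dr": [0, 0, 0]},
    {"linear": [0, 0, 0], "dr": [0, 0, 0]},
    {"linear": [0, 0, 0], "dr": [0, 0, 0]},
    {"linear": [0, 0, 0], "dr": [0, 0, 0]}
  ],
  "jaw": 0.2
}}

```text
t: 39.98
eef_pos: [447.9, -62.7, 154.5]
tcp_rot: [[-0.002, 1.0, 0.0], [1.0, 0.002, 0.001], [0.001, 0.0, -1.0]]
force: [-0.3, -0.2, -0.1]
gripper_width: 68.5
grip_force: 0.0
```

Call:
{"api": "drive_tool", "payload": {
  "commands": [
    {"linear": [0, 0, -0.02], "dr": [0, 0, 0]},
    {"linear": [0, 0, -0.05], "dr": [0, 0, 0]},
    {"linear": [0, 0, -0.07], "dr": [0, 0, 0]},
    {"linear": [0, 0, -0.07], "dr": [0, 0, 0]},
    {"linear": [0, 0, -0.07], "dr": [0, 0, 0]},
    {"linear": [0, 0, -0.04], "dr": [0, 0, 0]},
    {"linear": [0, 0, 0], "dr": [0, 0, 0]},
    {"linear": [0, 0, 0], "dr": [0, 0, 0]}
  ]
}}

```text
t: 40.65
eef_pos: [448.3, -63.0, 316.2]
tcp_rot: [[-0.002, 1.0, 0.004], [1.0, 0.002, 0.001], [0.001, 0.004, -1.0]]
force: [-0.8, -0.2, -0.2]
gripper_width: 68.3
grip_force: 0.0
```

```bash
python3 - <<'E'
from h import *
a=snap('side','s10');print(manip.state()['t'])
E
```

```text
40.7
```

View pics/s10.png

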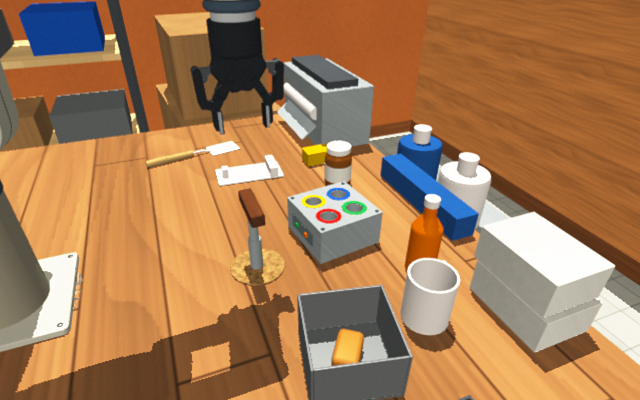

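The final view shows the pusher standing on the mat at (255,250) and the crust in the tub at (347,345). The jar, mug and bottle have not moved and the gripper is clear.

```bash
python3 -c "
from bench import manip
print(manip.job_done())"
```

```text
the job is handed in; nothing more can be done
None
```

I handed the job in at about 41 s: the crust is in the tub, blue, yellow and green were each pressed fully down in that order (peak readings 15–18 N) without touching red, and the pusher stands released on the cork mat with the jar, mug and bottle unmoved; the hand-in returned no verdict.

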